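# Lay the apple dessert tray

## Task

Lay the black tray for one guest: the shortbread in the middle of the plate with the ridged apple upright on top of it, the coffee cup in the middle of the saucer, the sugar pot on the tray midway between plate and saucer, and the milk jug close behind the pot, on the side away from the robot. Pot and jug stand clear of the dishes and of each other. Set things down without dropping them, and leave the plate, the saucer, the dough-wrapped apple and the ring cutter where they stand.

Things in the scene. Friction and masses are not known exactly. Their poses are not given: they have to be found in the camera images.
- tray: black plastic service tray, 300 mm (its x) by 420 mm (its y), floor 4 mm thick, lip 14 mm high. Origin at the centre of its underside on the counter. Its x axis points away from the robot (to within 0.15 rad), its y axis to the robot's left. It does not move. It lies left or right of the middle of the counter; the bake sheet with the things lies on the other side
- plate: round white porcelain dessert plate standing on the tray, the larger of the two dishes: 170 mm across, rim 14 mm high, flat floor 116 mm across and 5 mm above its underside. Origin at the centre of its underside. Loose, 0.45 kg. It is on the left or the right half of the tray, its centre about 112 mm from the tray's centre along the tray's y
- saucer: round white porcelain saucer standing on the other half of the tray, the smaller dish: 124 mm across, rim 13 mm high, flat floor 72 mm across and 5 mm above its underside. Origin at the centre of its underside. Loose, 0.22 kg. Its centre is about 112 mm from the tray's centre; between the rims of plate and saucer some 78 mm of tray floor are free
- biscuit_c (a point): round golden-brown shortbread biscuit lying flat: 56 mm across, 14 mm thick, 45 g. The point is its centre, 7 mm above its underside
- apple_c (a point): whole peeled apple, yellow, scored with level ridges all round, with a cored hole in the top: 60 mm across, 54 mm high, 120 g, upright, flat underside 34 mm across. Its side is upright from 20 to 34 mm above the underside. The point is its centre, 27 mm up. z axis up
- cup_c (a point): white porcelain coffee cup, upright and empty: 60 mm across, 52 mm high, foot 42 mm across, side upright from 18 mm up to the rim, 150 g. One small handle, on its y axis (+y), reaching 53 mm from the cup's axis. The point is on its axis, 26 mm above its foot
- pot_c (a point): white porcelain sugar pot with fixed lid and little knob, round, no handle: body 50 mm across and 46 mm high (lid edge 52 mm across at 43 to 46 mm), 66 mm high with the knob, 190 g. The point is on its axis, 25 mm above its underside
- jug_c (a point): small stainless-steel milk jug, upright and empty: straight round body 50 mm across, 66 mm high, 160 g. One handle, on its y axis (+y), reaching 48 mm from the jug's axis, and a little spout opposite. The point is on its axis, 33 mm above its underside
- dumpling: an apple wrapped in pale dough, 72 mm across, 61 mm high, origin under its centre; leave it. It and the five things to be moved stand on a flat bake sheet (260 by 340 mm, top 3 mm above the counter) in two rows of three along the robot's y (to 0.1 rad): rows 150 mm apart, places in a row 110 mm apart, each give or take 12 mm. Cup and jug handles point to the robot's left, to 0.8 rad
- cutter: steel ring cutter, 42 mm across and 30 mm high, open at both ends, standing on the bake sheet between the two rows; leave it. Origin at the centre of its underside
Things that resemble listed ones, but are neither listed nor needed, are in the scene too. Leave any blue or purple look-alike of the part that bears jug_c alone.

How it is judged:
By the outcome, as a careful person would: the job done as asked, in the order asked, and still so for the second after the job is handed in, with the robot touching nothing.
It also fails if it takes over 109 s, if anything falls off the work surface, if the arm or the gripper's body presses on something with over 40 N, if the wrist force passes 120 N, or if a joint passes its speed limit or range.

## Robot

A 6-joint arm with a two-finger parallel gripper is mounted at the origin on the work surface. World frame = base frame: x ahead of the robot, y to its left, z up, the work surface at z = 0. Lengths are in m, angles in degrees, forces in N, time in s.
With the tool pointing down it reaches from about 0.25 to 0.8 m from the base axis. Payload 8.5 kg.
Tool frame: the origin (TCP) lies between the finger pads; the fingertips stand 11 mm ahead of it and the grasp point (between the pads) lies 8 mm behind it; z points along the fingers, y is the line along which they close (so a half turn about z gives the same grasp; the last joint's range is limited). The gripper opens to 85 mm and grips with 20 to 120 N. Pads are 22 mm wide; open, the fingers measure 114 mm over their backs; the gripper's body (76 mm by 85 mm) begins 54 mm behind the grasp point. The pads swing forward as they close: fully open they stand 13 mm farther back than shut.
Start: joints at [73.453, 13.648, -0.773, 75.585, 0, 90], TCP at [0.15, 0.503, 0.242] pointing down, gripper open.
Joint ranges: [-152.45, 152.45], [-59.26, 108.67], [-65.41, 83.53], [-104.44, 129.93], [-82.83, 76.93], [-180, 180]. Speed limits (degrees/s): [127.2, 127.2, 159.86, 180, 180, 180].

## Interface

Orientations are given as a 3x3 rotation matrix whose columns are the frame's x, y, z axes.
In Python, from rig import ctrl gives the robot as it stands.
- The arm moves only by the tool apply_moves, never from a script. Its argument "increments" is a list of rows, each a list of 7 numbers: the shift along the tool's x, y, z in m, then the turn, a rotation vector about the tool's x, y, z in rad, then the closure, from 0 (fully open) to 1 (shut). In form: [[dx, dy, dz, rx, ry, rz, claw], ...]. A call has 1 to 20 rows; each row shifts and turns the commanded pose from where the row before left it, along the tool's axes as they then stand; what a row does not reach is not made up. A row lasts 1/12 s, in which the tool goes at most 41.7 mm and 7.16 degrees, less where a joint would pass 70% of its speed; a pose out of reach is approached as far as the arm can. A call with a gripper value outside its range is refused whole. The fingers move at their own pace and stop on an object; "force" is the grip in N (left out, the last holds). Time passes only in rows, so rows that do not move let the fingers close. It gives the time, the measured TCP pose, the force, the opening and the grip force at its end, in the units of the state.
- ctrl.state(): the state, without advancing time (a new reading comes with each control period).
- ctrl.grab_frame(name): name is "scene" or "side" or "wrist"; returns (picture, depth): 480x640x3 uint8, red, green, blue; 480x640 float32, m along the optical axis (not along the pixel's ray), 0 where there is no reading.
- ctrl.camera_info(name): a dict with "fx", "fy", "cx", "cy" (pixels), "R" (3x3) and "t" (3): a world point X has camera coordinates R X + t. Camera axes: x right, y down, z forward; pixel columns grow to the right and rows downward; lengths in m; the calibration is good to about 2 mm. A picture is of the moment at which its call begins: read the wrist's pose just before it. camera_info takes no time and is no camera call; for the wrist camera it gives the pose at the moment of the call.
- ctrl.hand_in(): hands the job in; it is judged then, once.
The state is a dict: "time": time; "joint_pos": joint angles; "qd": joint speeds; "joint_efforts": joint torques, N m; "ee_pos": TCP position; "orientation": TCP orientation; "ft_force": force on the tool from outside, world axes, zero at the start; "moment": the same for the moment, N m; "opening": opening from 0.0 (shut) to 1.0 (fully open); "gripper_force": force on a finger pad.
Only numpy, scipy, OpenCV 4.12 (cv2) and the standard library are available. Lean on these libraries where they do the work, as an engineer would, in place of code of your own. Each camera call takes 0.05 s, during which the arm holds its last target. There are 200 camera calls.

## Working session

There is one attempt and no reset: what is moved stays moved. The work goes in short steps, Python scripts to look and compute and a tool call to move; the robot and the scene stay as the last step left them, time stands still between calls to the robot, and variables do not carry over. Pictures are saved under pics/ and viewed, at most 14 in all, crops included, and the job is handed in when it is done.

Besides the shell and the picture viewer there is one more tool, called after "Call:" as name(argument=value, ...) on one line, values as JSON. apply_moves: Moves the arm, as the interface text tells. Its arguments: {"type":"object","properties":{"increments":{"type":"array"},"force":{"type":"number"}},"required":["increments"]}

```bash
ls; mkdir -p pics; python3 - <<'E'
from rig import ctrl
import cv2,numpy as np
s=ctrl.state(); print(s)
ims=[]
for n in("scene","side"):
    p,d=ctrl.grab_frame(n); np.savez(f"{n}0.npz",p=p,d=d); cv2.imwrite(f"pics/{n}0.png",p[:,:,::-1])
    c=ctrl.camera_info(n); print(n,c['fx'],c['cx'],c['cy'],-np.array(c['R']).T@c['t'],np.array(c['R'])[2])
E
```

```text
pics
{'time': 0.0, 'joint_pos': array([ 7.34536547e+01,  1.36817321e+01, -8.16505550e-01,  7.55835569e+01,
        7.55326877e-04,  8.99996308e+01]), 'qd': array([-0.01774804,  0.00281114,  0.0198344 ,  0.01292149, -0.02414131,
        0.03390951]), 'joint_efforts': array([-4.83562253e-04, -5.38776970e+01,  3.46436656e+01,  1.85621803e-02,
       -1.60768054e-04, -3.80248775e-05]), 'ee_pos': array([0.14940038, 0.50288687, 0.24167348]), 'orientation': array([[-9.58591517e-01,  2.84784354e-01, -4.19199643e-04],
       [ 2.84784662e-01,  9.58590545e-01, -1.36471222e-03],
       [ 1.31921257e-05, -1.42758319e-03, -9.99998981e-01]]), 'ft_force': array([-0.61379862,  0.12433711,  0.56940872]), 'moment': array([ 0.01949482, -0.035579  , -0.03238461]), 'gripper_force': 0.0, 'opening': 1.0014870470328971}
scene 475.2759927869188 317.199276904743 243.10050059471433 [ 1.2426429  -0.48074788  0.70859808] [-0.73359622  0.36639435 -0.57235632]
side 481.69721100108194 321.5804170102989 243.22919252612743 [-0.29010839 -0.86127578  0.86903864] [ 0.50473467  0.60888571 -0.61196495]
```

View pics/scene0.png

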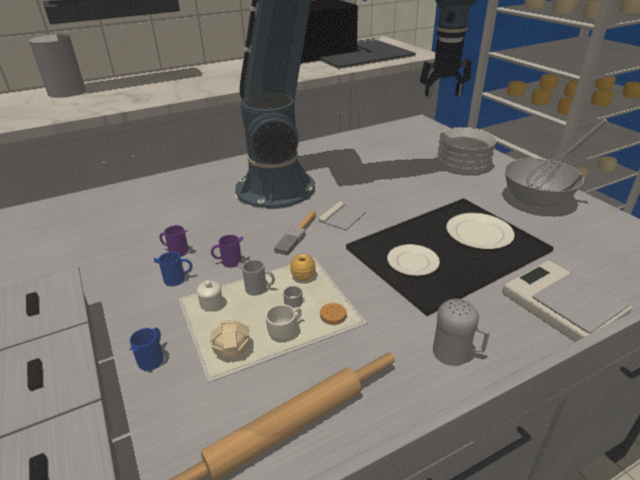

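View pics/side0.png

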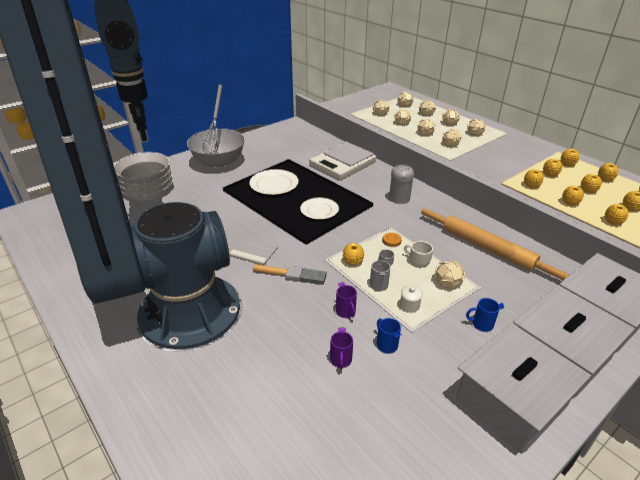

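Scene view: the jug is grey steel at (255,278), pot (210,295), cup (283,322), apple (303,266), biscuit (333,314), cutter (293,297), dumpling (231,341), plate (480,231) and saucer (413,260). The blue and purple mugs at (172,268), (148,348), (230,250) and (176,240) are jug look-alikes. Only the grey one on the sheet fits "stainless steel". The apples and pastries in the back of the side view are not on the sheet.

```bash
cat > h.py <<'E'
import numpy as np,cv2
from scipy.optimize import least_squares
from rig import ctrl
def cloud(n,d):
    c=ctrl.camera_info(n);R=np.array(c['R']);t=np.array(c['t'])
    v,u=np.mgrid[0:480,0:640]
    P=np.stack([(u-c['cx'])/c['fx']*d,(v-c['cy'])/c['fy']*d,d],-1)
    W=(P-t)@R; W[d<=0]=np.nan
    return W
def circ(p,r=None):
    c=p.mean(0)
    if r: s=least_squares(lambda q:np.hypot(*(p-q).T)-r,c,loss='soft_l1',f_scale=.001)
    else: s=least_squares(lambda q:np.hypot(*(p-q[:2]).T)-q[2],[*c,.03],loss='soft_l1',f_scale=.001)
    return s.x
E
python3 - <<'E'
from h import *
C={}
for n in("scene","side"):
    z=np.load(f"{n}0.npz");W=cloud(n,z['d']);C[n]=(W,z['p'])
    print(n,[np.round(W[b[1],b[0]],3) for b in ([(480,231),(413,260),(283,322),(231,341)] if n=="scene" else [(274,181),(320,208),(420,255),(450,273)])])
    m=(W[...,2]>.02)&(W[...,2]<.09)&(W[...,0]>.25)&(W[...,0]<.75)&(W[...,1]>-.4)&(W[...,1]<.15)
    k,l,s,ce=cv2.connectedComponentsWithStats(m.astype(np.uint8))
    for i in range(1,k):
        if s[i,4]<60: continue
        p=W[l==i]; print(n,np.round(ce[i]),s[i,4],'x',np.round(np.percentile(p[:,0],[1,99]),3),'y',np.round(np.percentile(p[:,1],[1,99]),3),'top',round(np.percentile(p[:,2],99),3))
p,_=C['scene'][1],0
crop=cv2.resize(p[215:375,160:370],None,fx=3.7,fy=3.7,interpolation=cv2.INTER_CUBIC)
cv2.imwrite('pics/crop.png',crop[:,:,::-1])
E
```

```text
scene [array([0.504, 0.369, 0.007]), array([0.524, 0.137, 0.009]), array([ 0.566, -0.227,  0.009]), array([ 0.607, -0.349,  0.053])]
scene [229. 248.] 563 x [0.277 0.328] y [-0.292 -0.221] top 0.067
scene [176. 264.] 424 x [0.278 0.33 ] y [-0.4   -0.348] top 0.066
scene [303. 266.] 498 x [0.427 0.473] y [-0.15  -0.097] top 0.057
scene [255. 275.] 702 x [0.407 0.46 ] y [-0.262 -0.201] top 0.07
scene [209. 293.] 535 x [0.418 0.461] y [-0.366 -0.318] top 0.069
scene [293. 294.] 184 x [0.494 0.536] y [-0.201 -0.161] top 0.035
scene [282. 320.] 821 x [0.559 0.618] y [-0.269 -0.194] top 0.056
scene [230. 339.] 1149 x [0.552 0.619] y [-0.381 -0.311] top 0.065
side [array([0.518, 0.376, 0.007]), array([0.532, 0.14 , 0.01 ]), array([ 0.557, -0.255,  0.051]), array([ 0.56 , -0.354,  0.053])]
side [420. 252.] 448 x [0.552 0.613] y [-0.267 -0.191] top 0.055
side [353. 253.] 347 x [0.409 0.459] y [-0.148 -0.099] top 0.057
side [381. 270.] 553 x [0.401 0.529] y [-0.258 -0.157] top 0.07
side [449. 274.] 607 x [0.539 0.605] y [-0.378 -0.311] top 0.065
side [346. 298.] 534 x [0.272 0.321] y [-0.29  -0.217] top 0.067
side [411. 297.] 397 x [0.404 0.45 ] y [-0.364 -0.316] top 0.068
side [386. 329.] 387 x [0.273 0.323] y [-0.4   -0.347] top 0.067
```

View pics/crop.png

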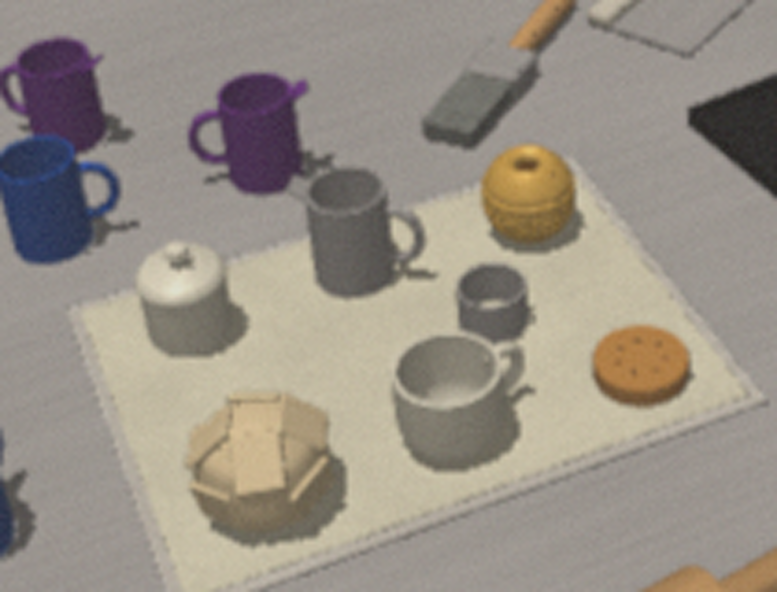

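The crop confirms the grey steel jug, with its handle to the right in the picture, which is robot +y. The white cup, knobbed pot, ridged cored apple and shortbread are also clear. Next I fit their centres.

```bash
cat >> h.py <<'E'
def cast(n,uv,z):
    c=ctrl.camera_info(n);R=np.array(c['R']);t=np.array(c['t']);o=-R.T@t
    r=np.c_[(uv[:,0]-c['cx'])/c['fx'],(uv[:,1]-c['cy'])/c['fy'],np.ones(len(uv))]@R
    return (o+r*((z-o[2])/r[:,2])[:,None])[:,:2]
E
python3 - <<'E'
from h import *
obj=dict(apple=((.44,-.124),.03,.025,.035,.036),jug=((.432,-.235),.025,.015,.064,.036),pot=((.433,-.341),.025,.012,.042,.036),cutter=((.513,-.18),.021,.01,.03,.03),cup=((.583,-.238),.03,.024,.05,.036),dump=((.58,-.346),.036,.03,.04,.05))
for n in("scene","side"):
    z=np.load(f"{n}0.npz");W=cloud(n,z['d']);p=z['p']; hsv=cv2.cvtColor(p,cv2.COLOR_RGB2HSV)
    for k,(c,r,a,b,rad) in obj.items():
        q=W[(W[...,2]>a)&(W[...,2]<b)&(np.hypot(W[...,0]-c[0],W[...,1]-c[1])<rad)][:,:2]
        f=circ(q,r);g=circ(q); e=q-f; h=''
        if k in('jug','cup'):
            q=W[(W[...,2]>.012)&(W[...,2]<.06)];q=q[:,:2]-f; d=np.hypot(*q.T); q=q[(d>r+.008)&(d<r+.024)&(q[:,1]>0)]
            h=('handle az',np.round(np.degrees(np.arctan2(*np.median(q,0)[::-1])),1),len(q))
        print(n,k,len(e),'fixed',np.round(f,4),'free',np.round(g,4),h)
    X=W[...,0];Y=W[...,1]; roi=(abs(X-.5)<.3)
    # biscuit: orange, lying
    m=((hsv[...,0]>4)&(hsv[...,0]<20)&(hsv[...,1]>130)&(abs(X-.6)<.06)&(abs(Y+.13)<.06)&(W[...,2]>.008)).astype(np.uint8)
    q=W[(m>0)&(W[...,2]>.014)]; print(n,'biscuit n',m.sum(),'z',np.median(q[:,2]),'circ',np.round(circ(cast(n,max(cv2.findContours(m,0,1)[0],key=len)[:,0].astype(float),.012)),4), 'bbox',np.round(q.min(0),3),np.round(q.max(0),3))
    # tray and dishes
    v=hsv[...,2]; dark=((v<45)&(X>.25)&(X<.8)&(Y>0)&(Y<.65)&(W[...,2]<.03)).astype(np.uint8)
    white=((v>110)&(X>.3)&(X<.7)&(Y>.03)&(Y<.55)&(W[...,2]<.03)).astype(np.uint8)
    kk,l,s,ce=cv2.connectedComponentsWithStats(dark); i=1+np.argmax(s[1:,4]); hull=cv2.convexHull(max(cv2.findContours((l==i).astype(np.uint8),0,1)[0],key=len))
    fill=cv2.fillConvexPoly(np.zeros((480,640),np.uint8),hull,1)
    qd=cast(n,hull[:,0].astype(float),.014); rr=cv2.minAreaRect((qd*1000).astype(np.float32)); print(n,'tray',rr)
    w=white&cv2.erode(fill,np.ones((5,5)))
    for ct in cv2.findContours(w,0,1)[0]:
        if cv2.contourArea(ct)>500: print(n,'dish',np.round(circ(cast(n,cv2.convexHull(ct)[:,0].astype(float),.017)),4),ct[:,0].mean(0))
E
```

```text
scene apple 95 fixed [ 0.4418 -0.1204] free [ 0.443  -0.121   0.0289] 
scene jug 570 fixed [ 0.4314 -0.2353] free [ 0.4321 -0.2357  0.0236] ('handle az', np.float64(49.8), 52)
scene pot 250 fixed [ 0.4338 -0.3412] free [ 0.4341 -0.3412  0.0247] 
scene cutter 235 fixed [ 0.5144 -0.1803] free [ 0.5146 -0.1803  0.0197] 
scene cup 521 fixed [ 0.5887 -0.2396] free [ 0.5889 -0.24    0.0282] ('handle az', np.float64(102.3), 51)
scene dump 193 fixed [ 0.5802 -0.3444] free [ 0.5783 -0.3437  0.0379] 
scene biscuit n 366 z 0.016291111682932236 circ [ 0.5927 -0.1245  0.0264] bbox [ 0.568 -0.153  0.014] [ 0.623 -0.1    0.02 ]
scene tray ((636.481689453125, 290.9881286621094), (125.49087524414062, 363.04443359375), 14.418622016906738)
side apple 65 fixed [ 0.4396 -0.1175] free [ 0.438  -0.1192  0.0281] 
side jug 397 fixed [ 0.427 -0.233] free [ 0.4264 -0.2335  0.0236] ('handle az', np.float64(nan), 0)
side pot 174 fixed [ 0.4316 -0.3381] free [ 0.4315 -0.3382  0.0249] 
side cutter 131 fixed [ 0.5089 -0.177 ] free [ 0.5092 -0.1772  0.02  ] 
side cup 294 fixed [ 0.5825 -0.237 ] free [ 0.5825 -0.2375  0.0282] ('handle az', np.float64(106.4), 31)
side dump 109 fixed [ 0.5777 -0.3409] free [ 0.5772 -0.3413  0.0354] 
side biscuit n 195 z 0.016218097708912502 circ [ 0.5904 -0.1223  0.0287] bbox [ 0.561 -0.15   0.014] [ 0.616 -0.097  0.024]
side tray ((511.9531555175781, 241.2217254638672), (307.114501953125, 427.2645263671875), 4.7552008628845215)
side dish [0.5251 0.1357 0.0619] [319.39772727 207.78409091]
side dish [0.5076 0.3631 0.0846] [273.68807339 181.72477064]
  return _methods._mean(a, axis=axis, dtype=dtype,
  ret = um.true_divide(
```

```bash
cat >> h.py <<'E'
def plan(x,y,z,az,n,cur=None):
    """n equal rows from the present pose to (x,y,z, tool-y azimuth az deg), tool down"""
    s=ctrl.state();p=s['ee_pos'];R=s['orientation']
    a0=np.degrees(np.arctan2(R[1,1],R[0,1])); da=(az-a0+90)%180-90   # half turn same grasp
    rz=-np.radians(da)/n   # tool z down
    def fin(d):
        q=p[:2].copy();a=np.radians(a0)
        for _ in range(n):
            Y=np.array([np.cos(a),np.sin(a)]);X=np.array([-np.sin(a),np.cos(a)]) # X = Y x Z(down)
            q=q+X*d[0]+Y*d[1]; a-=rz
        return q
    d=least_squares(lambda d:fin(d)-[x,y],[0,0],x_scale=.01).x
    print('t',round(s['time'],2),'pos',np.round(p,4),'az',round(a0,2),'op',round(s['opening'],3),'g',round(s['gripper_force'],1),'F',np.round(s['ft_force'],1))
    print(f' n={n} row:',np.round([*d,-(z-p[2])/n,0,0,rz],5),'mm/row',round(1e3*np.hypot(np.hypot(*d),(z-p[2])/n),1),'deg/row',round(da/n,2))
E
python3 - <<'E'
from h import *
s=ctrl.state();c=ctrl.camera_info('wrist');o=-np.array(c['R']).T@c['t']
R=s['orientation'];print('cam in tool',R.T@(o-s['ee_pos']),'axes in tool',np.round(R.T@np.array(c['R']).T,3),c['fx'])
print(np.round(R,2))
# X dir check: expect tool X = Y x Z
a=np.arctan2(R[1,1],R[0,1]);print(-np.sin(a),np.cos(a),R[:,0])
plan(.50,.25,.42,40,14); plan(.51,-.22,.40,-15,20)
E
```

```text
cam in tool [ 0.07658731 -0.00146479 -0.13145508] axes in tool [[-0.    -0.954 -0.299]
 [ 1.    -0.001  0.   ]
 [-0.001 -0.299  0.954]] 420.37631512886867
[[-0.96  0.28 -0.  ]
 [ 0.28  0.96 -0.  ]
 [-0.   -0.   -1.  ]]
-0.9585883808393989 0.2847952178666271 [-9.58588387e-01  2.84795195e-01 -1.85885167e-05]
t 0.1 pos [0.1494 0.5029 0.2417] az 73.45 op 0.998 g 0.0 F [-0.4  0.1 -0.1]
 n=14 row: [-0.03125 -0.00204 -0.01273  0.       0.       0.04171] mm/row 33.8 deg/row -2.39
t 0.1 pos [0.1494 0.5029 0.2417] az 73.45 op 0.998 g 0.0 F [-0.4  0.1 -0.1]
 n=20 row: [-0.04453 -0.00384 -0.00791  0.       0.       0.07719] mm/row 45.4 deg/row -4.42
```

Call:
apply_moves(increments=[[-0.031, -0.002, -0.0127, 0, 0, 0.0417, 0], [-0.031, -0.002, -0.0127, 0, 0, 0.0417, 0], [-0.031, -0.002, -0.0127, 0, 0, 0.0417, 0], [-0.031, -0.002, -0.0127, 0, 0, 0.0417, 0], [-0.031, -0.002, -0.0127, 0, 0, 0.0417, 0], [-0.031, -0.002, -0.0127, 0, 0, 0.0417, 0], [-0.031, -0.002, -0.0127, 0, 0, 0.0417, 0], [-0.031, -0.002, -0.0127, 0, 0, 0.0417, 0], [-0.031, -0.002, -0.0127, 0, 0, 0.0417, 0], [-0.031, -0.002, -0.0127, 0, 0, 0.0417, 0], [-0.031, -0.002, -0.0127, 0, 0, 0.0417, 0], [-0.031, -0.002, -0.0127, 0, 0, 0.0417, 0], [-0.031, -0.002, -0.0127, 0, 0, 0.0417, 0], [-0.031, -0.002, -0.0127, 0, 0, 0.0417, 0], [0, 0, 0, 0, 0, 0, 0], [0, 0, 0, 0, 0, 0, 0]])

```text
time: 1.43
ee_pos: [0.4985, 0.2515, 0.42]
orientation: [[-0.641, 0.768, -0.0], [0.768, 0.641, 0.0], [0.0, 0.0, -1.0]]
ft_force: [0.2, 0.3, -0.1]
opening: 1.0
gripper_force: 0.0
```

```bash
python3 - <<'E'
from h import *
c=ctrl.camera_info('wrist'); p,d=ctrl.grab_frame('wrist'); np.savez('wtray.npz',p=p,d=d); cv2.imwrite('pics/wtray.png',p[:,:,::-1])
W=cloud('wrist',d); print(ctrl.state()['qd'].round(2))
v=cv2.cvtColor(p,cv2.COLOR_RGB2HSV)[...,2]
w=((v>110)&(W[...,2]<.03)&(W[...,2]>.004)&(W[...,0]>.35)&(W[...,0]<.66)&(W[...,1]>.05)&(W[...,1]<.48)).astype(np.uint8)
for ct in cv2.findContours(w,0,1)[0]:
    if cv2.contourArea(ct)>2000:
        h=cv2.convexHull(ct)[:,0].astype(float); print('dish',h.mean(0).round(),'z',np.nanpercentile(W[...,2][cv2.fillPoly(np.zeros((480,640),np.uint8),[ct],1)>0],[5,50,98]).round(4))
        for z in (.016,.018): print(np.round(circ(cast('wrist',h,z)),4))
plan(.51,-.22,.40,-15,18)
E
```

```text
[ 1.75 -0.4  -1.27 -0.22  0.2  -0.09]
dish [287. 254.] z [0.0075 0.0136 0.0176]
[0.527  0.1342 0.0623]
[0.5267 0.1348 0.0621]
dish [394. 104.] z [0.0074 0.0114 0.0183]
[0.5097 0.3616 0.0847]
[0.5095 0.3614 0.0844]
t 1.48 pos [0.4977 0.2523 0.4196] az 39.95 op 1.003 g 0.0 F [-0.5  0.  -0.1]
 n=18 row: [-0.02663 -0.00591  0.00109  0.       0.       0.05328] mm/row 27.3 deg/row -3.05
```

View pics/wtray.png

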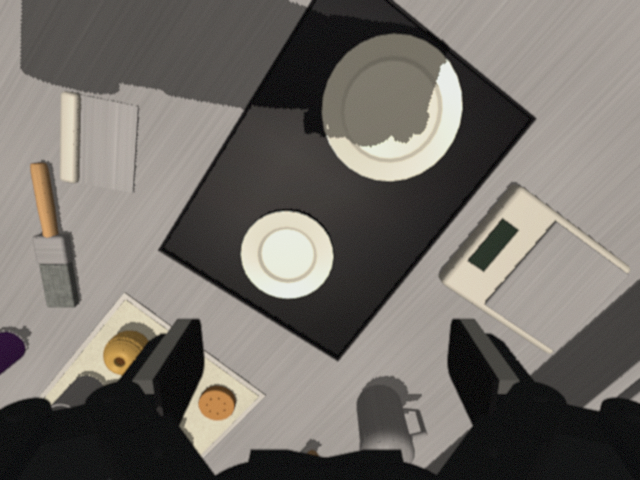

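Wrist view: plate at (392,107) and saucer at (287,254), whose fitted radii of 84.5 and 62 mm match the given sizes. The gripper is open at the bottom. Next I look over the sheet.

Call:
apply_moves(increments=[[-0.0266, -0.0059, 0.001, 0, 0, 0.0533, 0], [-0.0266, -0.0059, 0.001, 0, 0, 0.0533, 0], [-0.0266, -0.0059, 0.001, 0, 0, 0.0533, 0], [-0.0266, -0.0059, 0.001, 0, 0, 0.0533, 0], [-0.0266, -0.0059, 0.001, 0, 0, 0.0533, 0], [-0.0266, -0.0059, 0.001, 0, 0, 0.0533, 0], [-0.0266, -0.0059, 0.001, 0, 0, 0.0533, 0], [-0.0266, -0.0059, 0.001, 0, 0, 0.0533, 0], [-0.0266, -0.0059, 0.001, 0, 0, 0.0533, 0], [-0.0266, -0.0059, 0.001, 0, 0, 0.0533, 0], [-0.0266, -0.0059, 0.001, 0, 0, 0.0533, 0], [-0.0266, -0.0059, 0.001, 0, 0, 0.0533, 0], [-0.0266, -0.0059, 0.001, 0, 0, 0.0533, 0], [-0.0266, -0.0059, 0.001, 0, 0, 0.0533, 0], [-0.0266, -0.0059, 0.001, 0, 0, 0.0533, 0], [0, 0, 0, 0, 0, 0, 0], [0, 0, 0, 0, 0, 0, 0], [0, 0, 0, 0, 0, 0, 0]])

```text
time: 2.98
ee_pos: [0.5398, -0.1419, 0.4048]
orientation: [[0.099, 0.995, -0.001], [0.995, -0.099, 0.001], [0.0, -0.001, -1.0]]
ft_force: [-0.7, 0.4, 0.8]
opening: 0.999
gripper_force: 0.0
```

```bash
python3 - <<'E'
from h import *
p,d=ctrl.grab_frame('wrist'); np.savez('wsheet.npz',p=p,d=d); cv2.imwrite('pics/wsheet.png',p[:,:,::-1])
W=cloud('wrist',d); hsv=cv2.cvtColor(p,cv2.COLOR_RGB2HSV)
def pts(c,rad,a,b): return W[(W[...,2]>a)&(W[...,2]<b)&(np.hypot(W[...,0]-c[0],W[...,1]-c[1])<rad)]
for k,c,r,a,b,rad in [('bis',(.5915,-.1235),.028,.010,.03,.04),('apple',(.44,-.119),.03,.02,.07,.045),('cup',(.585,-.238),.03,.045,.06,.06),('jug',(.429,-.234),.025,.055,.075,.06),('pot',(.433,-.34),.026,.04,.06,.045),('cutter',(.512,-.179),.021,.025,.04,.035)]:
    m=((W[...,2]>a)&(W[...,2]<b)&(np.hypot(W[...,0]-c[0],W[...,1]-c[1])<rad)); q=W[m]
    if len(q)<20: print(k,'few');continue
    (x,y),R=cv2.minEnclosingCircle((q[:,:2]*1e3).astype(np.float32))
    print(k,len(q),'mean',q[:,:2].mean(0).round(4),'bbox mid',((q.min(0)+q.max(0))/2)[:2].round(4),'size',np.ptp(q,axis=0)[:2].round(4),'z',np.percentile(q[:,2],[50,98]).round(4),'encl',x,y,R)
    try: print('   fit',circ(q[:,:2],r).round(4))
    except Exception as e: print(e)
E
```

```text
bis 1651 mean [ 0.5939 -0.1231] bbox mid [ 0.5942 -0.1237] size [0.0551 0.0552] z [0.017 0.019] encl 593.962646484375 -123.75078582763672 27.914766311645508
   fit [ 0.5907 -0.1308]
apple 2087 mean [ 0.4455 -0.1179] bbox mid [ 0.442  -0.1198] size [0.059  0.0591] z [0.0506 0.0575] encl 442.2666931152344 -119.93750762939453 29.90097999572754
   fit [ 0.4354 -0.126 ]
cup 653 mean [ 0.5859 -0.2347] bbox mid [ 0.5865 -0.2308] size [0.0595 0.0752] z [0.0538 0.0567] encl 585.4819946289062 -230.03945922851562 38.3397102355957
   fit [ 0.586  -0.2369]
jug 735 mean [ 0.429  -0.2356] bbox mid [ 0.4303 -0.2337] size [0.0521 0.0632] z [0.0665 0.0707] encl 433.44561767578125 -232.55300903320312 38.10532760620117
   fit [ 0.4299 -0.2347]
pot 1074 mean [ 0.4355 -0.3354] bbox mid [ 0.4335 -0.3396] size [0.0521 0.0508] z [0.0541 0.0573] encl 433.6855773925781 -340.1665954589844 26.28066635131836
   fit [ 0.4319 -0.3446]
cutter 240 mean [ 0.513  -0.1791] bbox mid [ 0.5127 -0.1789] size [0.041  0.0419] z [0.0323 0.0344] encl 512.9359130859375 -178.85279846191406 21.000438690185547
   fit [ 0.5129 -0.1785]
```

View pics/wsheet.png

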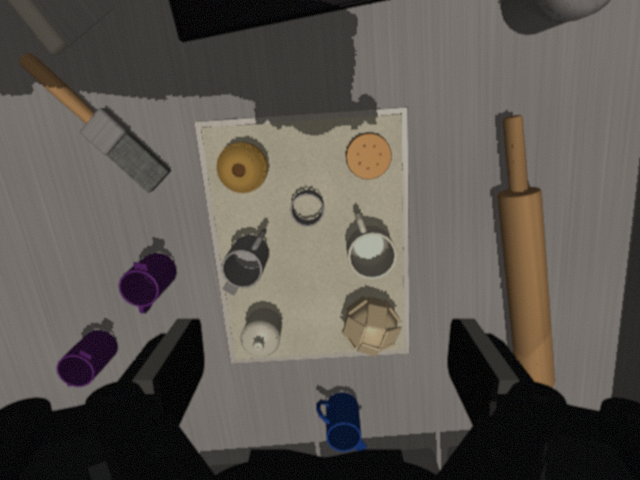

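Wrist view: apple (242,167), biscuit (369,156), cup (372,255) with its handle up-left, jug (245,262) with its handle up-right, pot (260,335), cutter (307,206), dumpling (371,325). All the fitted sizes match. I go for the biscuit.

```bash
python3 - <<'E'
from h import *
plan(.593,-.1235,.06,-3,12)
E
```

```text
t 3.03 pos [ 0.54   -0.1417  0.4049] az -5.68 op 1.001 g 0.0 F [-0.5 -0.2 -0.5]
 n=12 row: [ 0.00185  0.00429  0.02874  0.       0.      -0.00389] mm/row 29.1 deg/row 0.22
```

Call:
apply_moves(increments=[[0.00185, 0.0043, 0.0287, 0, 0, -0.0039, 0.15], [0.00185, 0.0043, 0.0287, 0, 0, -0.0039, 0.15], [0.00185, 0.0043, 0.0287, 0, 0, -0.0039, 0.15], [0.00185, 0.0043, 0.0287, 0, 0, -0.0039, 0.15], [0.00185, 0.0043, 0.0287, 0, 0, -0.0039, 0.15], [0.00185, 0.0043, 0.0287, 0, 0, -0.0039, 0.15], [0.00185, 0.0043, 0.0287, 0, 0, -0.0039, 0.15], [0.00185, 0.0043, 0.0287, 0, 0, -0.0039, 0.15], [0.00185, 0.0043, 0.0287, 0, 0, -0.0039, 0.15], [0.00185, 0.0043, 0.0287, 0, 0, -0.0039, 0.15], [0.00185, 0.0043, 0.0287, 0, 0, -0.0039, 0.15], [0.00185, 0.0043, 0.0287, 0, 0, -0.0039, 0.15], [0, 0, 0, 0, 0, 0, 0.15], [0, 0, 0, 0, 0, 0, 0.15]])

```text
time: 4.2
ee_pos: [0.5922, -0.1235, 0.0598]
orientation: [[0.052, 0.999, -0.003], [0.999, -0.052, 0.001], [0.001, -0.003, -1.0]]
ft_force: [0.0, 0.0, 1.2]
opening: 0.85
gripper_force: 0.0
```

```bash
python3 - <<'E'
from h import *
plan(.593,-.1235,.017,-3,5)
E
```

```text
t 4.2 pos [ 0.5922 -0.1235  0.0598] az -3.0 op 0.85 g 0.0 F [0.  0.  1.2]
 n=5 row: [1.00e-05 1.60e-04 8.55e-03 0.00e+00 0.00e+00 1.00e-05] mm/row 8.6 deg/row -0.0
```

Call:
apply_moves(increments=[[0, 0, 0.0088, 0, 0, 0, 0.2], [0, 0, 0.0088, 0, 0, 0, 0.2], [0, 0, 0.0088, 0, 0, 0, 0.2], [0, 0, 0.0088, 0, 0, 0, 0.2], [0, 0, 0.0088, 0, 0, 0, 0.2], [0, 0, 0, 0, 0, 0, 0.2], [0, 0, 0, 0, 0, 0, 0.5], [0, 0, 0, 0, 0, 0, 0.5], [0, 0, 0, 0, 0, 0, 0.5], [0, 0, 0, 0, 0, 0, 0.5], [0, 0, 0, 0, 0, 0, 0.5], [0, 0, 0, 0, 0, 0, 0.5]], force=30)

```text
time: 5.2
ee_pos: [0.5932, -0.1251, 0.0169]
orientation: [[0.054, 0.999, 0.0], [0.999, -0.054, -0.0], [-0.0, 0.0, -1.0]]
ft_force: [-0.6, 0.1, -0.4]
opening: 0.636
gripper_force: 31.7
```

Call:
apply_moves(increments=[[0, 0, -0.01, 0, 0, 0, 0.5], [0, 0, -0.02, 0, 0, 0, 0.5], [0, 0, -0.03, 0, 0, 0, 0.5], [0, 0, -0.03, 0, 0, 0, 0.5], [0, 0, -0.03, 0, 0, 0, 0.5], [0, 0, 0, 0, 0, 0, 0.5]])

```text
time: 5.7
ee_pos: [0.5959, -0.1257, 0.1437]
orientation: [[0.054, 0.998, 0.009], [0.999, -0.054, -0.002], [-0.002, 0.009, -1.0]]
ft_force: [1.3, -0.6, -0.3]
opening: 0.636
gripper_force: 31.8
```

```bash
python3 - <<'E'
from h import *
plan(.5092,.362,.13,30,17)
p,d=ctrl.grab_frame('wrist');W=cloud('wrist',d);h=cv2.cvtColor(p,cv2.COLOR_RGB2HSV)
m=(h[...,0]>4)&(h[...,0]<20)&(h[...,1]>130);m[:,:180]=0;m[:,460:]=0;print('orange held',m.sum(),np.nanmedian(W[m],0))
E
```

```text
t 5.7 pos [ 0.5959 -0.1257  0.1437] az -3.12 op 0.636 g 31.8 F [ 1.3 -0.6 -0.3]
 n=17 row: [ 0.02952  0.00123  0.0008   0.       0.      -0.03401] mm/row 29.6 deg/row 1.95
orange held 18118 [ 0.59475788 -0.12036499  0.14103011]
```

Call:
apply_moves(increments=[[0.0295, 0.0013, 0, 0, 0, -0.034, 0.5], [0.0295, 0.0013, 0, 0, 0, -0.034, 0.5], [0.0295, 0.0013, 0, 0, 0, -0.034, 0.5], [0.0295, 0.0013, 0, 0, 0, -0.034, 0.5], [0.0295, 0.0013, 0, 0, 0, -0.034, 0.5], [0.0295, 0.0013, 0, 0, 0, -0.034, 0.5], [0.0295, 0.0013, 0, 0, 0, -0.034, 0.5], [0.0295, 0.0013, 0, 0, 0, -0.034, 0.5], [0.0295, 0.0013, 0, 0, 0, -0.034, 0.5], [0.0295, 0.0013, 0, 0, 0, -0.034, 0.5], [0.0295, 0.0013, 0, 0, 0, -0.034, 0.5], [0.0295, 0.0013, 0, 0, 0, -0.034, 0.5], [0.0295, 0.0013, 0, 0, 0, -0.034, 0.5], [0.0295, 0.0013, 0, 0, 0, -0.034, 0.5], [0.0295, 0.0013, 0, 0, 0, -0.034, 0.5], [0.0295, 0.0013, 0, 0, 0, -0.034, 0.5], [0.0295, 0.0013, 0, 0, 0, -0.034, 0.5], [0, 0, 0, 0, 0, 0, 0.5], [0, 0, 0, 0, 0, 0, 0.5], [0, 0, 0, 0, 0, 0, 0.5]])

```text
time: 7.42
ee_pos: [0.5072, 0.3621, 0.1361]
orientation: [[-0.5, 0.866, -0.001], [0.866, 0.5, -0.001], [-0.0, -0.001, -1.0]]
ft_force: [-0.4, -0.4, 0.5]
opening: 0.636
gripper_force: 31.8
```

```bash
python3 - <<'E'
from h import *
plan(.5092,.362,.032,30,6)
p,d=ctrl.grab_frame('wrist');W=cloud('wrist',d);h=cv2.cvtColor(p,cv2.COLOR_RGB2HSV)
m=(h[...,0]>4)&(h[...,0]<20)&(h[...,1]>130)&(W[...,2]>.08)
q=W[m];print('biscuit',m.sum(),q.mean(0).round(4),((np.percentile(q,2,0)+np.percentile(q,98,0))/2).round(4))
cv2.imwrite('pics/wb.png',p[:,:,::-1])
v=h[...,2];w=((v>110)&(h[...,1]<60)&(W[...,2]<.03)&(W[...,2]>.004)&(np.hypot(W[...,0]-.509,W[...,1]-.362)<.1)).astype(np.uint8)
hh=cv2.convexHull(max(cv2.findContours(w,0,1)[0],key=cv2.contourArea))[:,0].astype(float); print('plate',circ(cast('wrist',hh,.017)),circ(cast('wrist',hh,.017),.085))
E
```

```text
t 7.42 pos [0.5072 0.3621 0.1361] az 30.0 op 0.636 g 31.8 F [-0.4 -0.4  0.5]
 n=6 row: [-1.800e-04  2.700e-04  1.735e-02  0.000e+00  0.000e+00  1.000e-05] mm/row 17.4 deg/row -0.0
biscuit 18079 [0.5041 0.3654 0.1362] [0.5048 0.3643 0.134 ]
plate [0.51035729 0.36013855 0.08500707] [0.51035453 0.36014242]
```

View pics/wb.png

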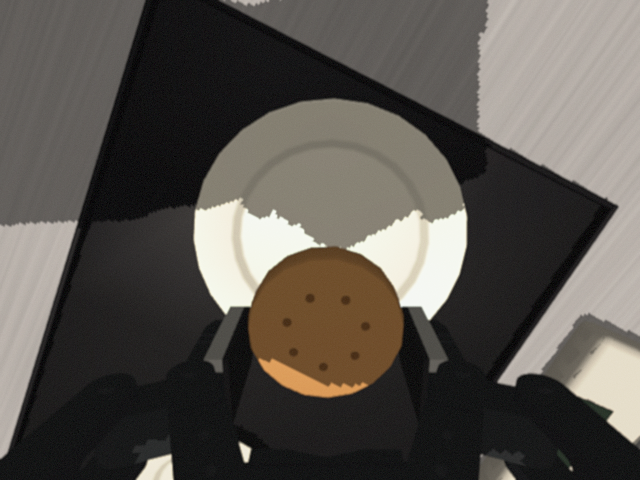

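The biscuit is held level at (325,322), and the plate centre is at (331,205). I lower it in two stages.

```bash
python3 - <<'E'
from h import *
plan(.5115,.3590,.030,30,8)
E
```

```text
t 7.47 pos [0.5076 0.3617 0.1363] az 29.95 op 0.636 g 31.8 F [-0.1  0.4 -0.7]
 n=8 row: [-0.00054  0.00025  0.01328  0.       0.      -0.00011] mm/row 13.3 deg/row 0.01
```

Call:
apply_moves(increments=[[-0.0005, 0.0003, 0.0133, 0, 0, 0, 0.5], [-0.0005, 0.0003, 0.0133, 0, 0, 0, 0.5], [-0.0005, 0.0003, 0.0133, 0, 0, 0, 0.5], [-0.0005, 0.0003, 0.0133, 0, 0, 0, 0.5], [-0.0005, 0.0003, 0.0133, 0, 0, 0, 0.5], [-0.0005, 0.0003, 0.0133, 0, 0, 0, 0.5], [-0.0005, 0.0003, 0.0133, 0, 0, 0, 0.5], [-0.0005, 0.0003, 0.0133, 0, 0, 0, 0.5], [0, 0, 0.002, 0, 0, 0, 0.5], [0, 0, 0.002, 0, 0, 0, 0.5], [0, 0, 0.001, 0, 0, 0, 0.5], [0, 0, 0, 0, 0, 0, 0.5]])

```text
time: 8.47
ee_pos: [0.5122, 0.3601, 0.0259]
orientation: [[-0.499, 0.866, 0.001], [0.866, 0.499, 0.0], [-0.0, 0.001, -1.0]]
ft_force: [0.5, 0.2, -0.2]
opening: 0.639
gripper_force: 31.8
```

Call:
apply_moves(increments=[[0, 0, 0.001, 0, 0, 0, 0.5], [0, 0, 0.001, 0, 0, 0, 0.5], [0, 0, 0.001, 0, 0, 0, 0.5], [0, 0, 0, 0, 0, 0, 0.5]])

```text
time: 8.8
ee_pos: [0.5119, 0.3604, 0.0227]
orientation: [[-0.5, 0.866, 0.001], [0.866, 0.5, 0.0], [-0.0, 0.001, -1.0]]
ft_force: [0.7, 0.8, 0.7]
opening: 0.638
gripper_force: 32.0
```

Call:
apply_moves(increments=[[0, 0, 0.0005, 0, 0, 0, 0.5], [0, 0, 0.0004, 0, 0, 0, 0.5], [0, 0, 0, 0, 0, 0, 0.5]])

```text
time: 9.05
ee_pos: [0.5119, 0.3605, 0.0226]
orientation: [[-0.5, 0.866, 0.001], [0.866, 0.5, 0.001], [0.0, 0.001, -1.0]]
ft_force: [-2.0, -2.5, 10.6]
opening: 0.638
gripper_force: 32.8
```

Call:
apply_moves(increments=[[0, 0, -0.0005, 0, 0, 0, 0.35], [0, 0, 0, 0, 0, 0, 0.32], [0, 0, 0, 0, 0, 0, 0.28], [0, 0, 0, 0, 0, 0, 0.25], [0, 0, 0, 0, 0, 0, 0.22], [0, 0, 0, 0, 0, 0, 0.22], [0, 0, -0.01, 0, 0, 0, 0.22], [0, 0, -0.02, 0, 0, 0, 0.22], [0, 0, -0.03, 0, 0, 0, 0.22], [0, 0, -0.03, 0, 0, 0, 0.1], [0, 0, -0.03, 0, 0, 0, 0.1], [0, 0, 0, 0, 0, 0, 0.1], [0, 0, 0, 0, 0, 0, 0.1]])

```text
time: 10.13
ee_pos: [0.5127, 0.361, 0.1446]
orientation: [[-0.5, 0.866, 0.004], [0.866, 0.5, 0.002], [0.0, 0.004, -1.0]]
ft_force: [-0.5, 0.2, -0.4]
opening: 0.9
gripper_force: 0.0
```

```bash
cat >> h.py <<'E'
def look(n='wrist'):
    p,d=ctrl.grab_frame(n);return p,cloud(n,d),cv2.cvtColor(p,cv2.COLOR_RGB2HSV)
def disc(n,m,z):
    h=cv2.convexHull(max(cv2.findContours(m.astype(np.uint8),0,1)[0],key=cv2.contourArea))[:,0].astype(float); return circ(cast(n,h,z)).round(4)
E
python3 - <<'E'
from h import *
p,W,h=look()
near=np.hypot(W[...,0]-.509,W[...,1]-.362)<.1
o=(h[...,0]>4)&(h[...,0]<20)&(h[...,1]>130)&near
print('biscuit z',np.nanpercentile(W[o][:,2],[5,50,95]).round(4),disc('wrist',o&(W[...,2]>.018),.022))
w=near&(h[...,1]<60)&(W[...,2]<.03)&(W[...,2]>.004)&(h[...,2]>70)
print('plate',disc('wrist',w|o,.017))
plan(.442,-.1198,.13,-3,20)
E
```

```text
biscuit z [0.0198 0.0212 0.0223] [0.5081 0.362  0.0268]
plate [0.5085 0.3604 0.0841]
t 10.18 pos [0.5119 0.3604 0.1429] az 29.99 op 0.898 g 0.0 F [-0.2  1.  -0.6]
 n=20 row: [-0.02271 -0.00946  0.00064  0.       0.       0.02879] mm/row 24.6 deg/row -1.65
```

```bash
python3 - <<'E'
from h import *
plan(.442,-.1198,.10,-3,15)
E
```

```text
t 10.18 pos [0.5119 0.3604 0.1429] az 29.99 op 0.898 g 0.0 F [-0.2  1.  -0.6]
 n=15 row: [-0.03022 -0.01275  0.00286  0.       0.       0.03839] mm/row 32.9 deg/row -2.2
```

Call:
apply_moves(increments=[[-0.0302, -0.0127, 0.003, 0, 0, 0.0384, 0.1], [-0.0302, -0.0127, 0.003, 0, 0, 0.0384, 0.1], [-0.0302, -0.0127, 0.003, 0, 0, 0.0384, 0.1], [-0.0302, -0.0127, 0.003, 0, 0, 0.0384, 0.1], [-0.0302, -0.0127, 0.003, 0, 0, 0.0384, 0.1], [-0.0302, -0.0127, 0.003, 0, 0, 0.0384, 0.1], [-0.0302, -0.0127, 0.003, 0, 0, 0.0384, 0.1], [-0.0302, -0.0127, 0.003, 0, 0, 0.0384, 0.1], [-0.0302, -0.0127, 0.003, 0, 0, 0.0384, 0.1], [-0.0302, -0.0127, 0.003, 0, 0, 0.0384, 0.1], [-0.0302, -0.0127, 0.003, 0, 0, 0.0384, 0.1], [-0.0302, -0.0127, 0.003, 0, 0, 0.0384, 0.1], [-0.0302, -0.0127, 0.003, 0, 0, 0.0384, 0.1], [-0.0302, -0.0127, 0.003, 0, 0, 0.0384, 0.1], [-0.0302, -0.0127, 0.003, 0, 0, 0.0384, 0.1], [0, 0, 0, 0, 0, 0, 0.1], [0, 0, 0, 0, 0, 0, 0.1], [0, 0, 0, 0, 0, 0, 0.1]])

```text
time: 11.68
ee_pos: [0.442, -0.1193, 0.0964]
orientation: [[0.053, 0.999, -0.001], [0.999, -0.053, 0.001], [0.001, -0.001, -1.0]]
ft_force: [0.6, 0.7, 0.7]
opening: 0.894
gripper_force: 0.0
```

```bash
python3 - <<'E'
from h import *
plan(.442,-.1195,.022,-3,8)
E
```

```text
t 11.68 pos [ 0.442  -0.1193  0.0964] az -3.03 op 0.894 g 0.0 F [0.6 0.7 0.7]
 n=8 row: [-3.0e-05 -0.0e+00  9.3e-03  0.0e+00  0.0e+00 -7.0e-05] mm/row 9.3 deg/row 0.0
```

Call:
apply_moves(increments=[[0, 0, 0.0093, 0, 0, 0, 0.1], [0, 0, 0.0093, 0, 0, 0, 0.1], [0, 0, 0.0093, 0, 0, 0, 0.1], [0, 0, 0.0093, 0, 0, 0, 0.1], [0, 0, 0.0093, 0, 0, 0, 0.1], [0, 0, 0.0093, 0, 0, 0, 0.1], [0, 0, 0.0093, 0, 0, 0, 0.1], [0, 0, 0.0093, 0, 0, 0, 0.1], [0, 0, 0, 0, 0, 0, 0.1], [0, 0, 0, 0, 0, 0, 0.5], [0, 0, 0, 0, 0, 0, 0.5], [0, 0, 0, 0, 0, 0, 0.5], [0, 0, 0, 0, 0, 0, 0.5], [0, 0, 0, 0, 0, 0, 0.5]], force=35)

```text
time: 12.85
ee_pos: [0.4426, -0.1195, 0.0228]
orientation: [[0.053, 0.999, 0.001], [0.999, -0.053, -0.0], [-0.0, 0.001, -1.0]]
ft_force: [-0.7, -0.1, -1.7]
opening: 0.684
gripper_force: 37.7
```

Call:
apply_moves(increments=[[0, 0, -0.01, 0, 0, 0, 0.5], [0, 0, -0.02, 0, 0, 0, 0.5], [0, 0, -0.03, 0, 0, 0, 0.5], [0, 0, -0.03, 0, 0, 0, 0.5], [0, 0, -0.025, 0, 0, 0, 0.5], [0, 0, 0, 0, 0, 0, 0.5], [0, 0, 0, 0, 0, 0, 0.5]])

```text
time: 13.43
ee_pos: [0.4434, -0.1197, 0.1387]
orientation: [[0.053, 0.999, 0.003], [0.999, -0.053, -0.001], [-0.001, 0.003, -1.0]]
ft_force: [-1.2, 0.6, -2.6]
opening: 0.684
gripper_force: 38.3
```

```bash
python3 - <<'E'
from h import *
plan(.5095,.3618,.12,30,17)
E
```

```text
t 13.43 pos [ 0.4434 -0.1197  0.1387] az -3.01 op 0.684 g 38.3 F [-1.2  0.6 -2.6]
 n=17 row: [ 0.02718  0.01008  0.0011   0.       0.      -0.03389] mm/row 29.0 deg/row 1.94
```

Call:
apply_moves(increments=[[0.0272, 0.0101, 0.001, 0, 0, -0.0339, 0.5], [0.0272, 0.0101, 0.001, 0, 0, -0.0339, 0.5], [0.0272, 0.0101, 0.001, 0, 0, -0.0339, 0.5], [0.0272, 0.0101, 0.001, 0, 0, -0.0339, 0.5], [0.0272, 0.0101, 0.001, 0, 0, -0.0339, 0.5], [0.0272, 0.0101, 0.001, 0, 0, -0.0339, 0.5], [0.0272, 0.0101, 0.001, 0, 0, -0.0339, 0.5], [0.0272, 0.0101, 0.001, 0, 0, -0.0339, 0.5], [0.0272, 0.0101, 0.001, 0, 0, -0.0339, 0.5], [0.0272, 0.0101, 0.001, 0, 0, -0.0339, 0.5], [0.0272, 0.0101, 0.001, 0, 0, -0.0339, 0.5], [0.0272, 0.0101, 0.001, 0, 0, -0.0339, 0.5], [0.0272, 0.0101, 0.001, 0, 0, -0.0339, 0.5], [0.0272, 0.0101, 0.001, 0, 0, -0.0339, 0.5], [0.0272, 0.0101, 0.001, 0, 0, -0.0339, 0.5], [0.0272, 0.0101, 0.001, 0, 0, -0.0339, 0.5], [0.0272, 0.0101, 0.001, 0, 0, -0.0339, 0.5], [0, 0, 0, 0, 0, 0, 0.5], [0, 0, 0, 0, 0, 0, 0.5], [0, 0, 0, 0, 0, 0, 0.5]])

```text
time: 15.1
ee_pos: [0.508, 0.3618, 0.1189]
orientation: [[-0.5, 0.866, -0.002], [0.866, 0.5, -0.002], [-0.001, -0.003, -1.0]]
ft_force: [0.0, 0.2, -1.3]
opening: 0.683
gripper_force: 38.2
```

```bash
python3 - <<'E'
from h import *
plan(.5095,.3618,.048,30,7)
for n in('scene','side','wrist'):
    p,W,h=look(n)
    near=np.hypot(W[...,0]-.509,W[...,1]-.362)<.06
    o=(h[...,0]>10)&(h[...,0]<28)&(h[...,1]>130)&near
    a=W[o&(W[...,2]>.08)]; b=W[o&(W[...,2]<.03)&(W[...,2]>.012)]
    if n!='wrist':
      q=a[(a[:,2]>.118)&(a[:,2]<.138)]
      print(n,'apple',len(q),circ(q[:,:2],.03).round(4) if len(q)>10 else '', 'top',a[:,2].max() if len(a) else '')
    if len(b)>10: print(n,'biscuit',len(b),((b.min(0)+b.max(0))/2).round(4),np.ptp(b,axis=0).round(4))
E
```

```text
t 15.1 pos [0.508  0.3618 0.1189] az 30.02 op 0.683 g 38.2 F [ 0.   0.2 -1.3]
 n=7 row: [-1.100e-04  1.900e-04  1.013e-02  0.000e+00  0.000e+00  4.000e-05] mm/row 10.1 deg/row -0.0
scene apple 177 [0.5071 0.3615] top 0.15455150444665158
scene biscuit 213 [0.5136 0.3573 0.0199] [0.054  0.0528 0.0141]
side apple 61 [0.5043 0.3642] top 0.17715718479897666
side biscuit 132 [0.5046 0.3605 0.0192] [0.057  0.0577 0.0138]
wrist biscuit 4504 [0.5093 0.3659 0.0191] [0.0533 0.0473 0.0123]
```

Call:
apply_moves(increments=[[-0.0002, 0.0002, 0.0102, 0, 0, 0, 0.5], [-0.0002, 0.0002, 0.0102, 0, 0, 0, 0.5], [-0.0002, 0.0002, 0.0102, 0, 0, 0, 0.5], [-0.0002, 0.0002, 0.0102, 0, 0, 0, 0.5], [-0.0002, 0.0002, 0.0102, 0, 0, 0, 0.5], [-0.0002, 0.0002, 0.0102, 0, 0, 0, 0.5], [-0.0002, 0.0002, 0.0102, 0, 0, 0, 0.5], [0, 0, 0.002, 0, 0, 0, 0.5], [0, 0, 0.001, 0, 0, 0, 0.5], [0, 0, 0, 0, 0, 0, 0.5], [0, 0, 0, 0, 0, 0, 0.5]])

```text
time: 16.17
ee_pos: [0.511, 0.3622, 0.0465]
orientation: [[-0.5, 0.866, 0.001], [0.866, 0.5, 0.0], [-0.0, 0.001, -1.0]]
ft_force: [0.2, -0.2, -0.7]
opening: 0.681
gripper_force: 38.2
```

Call:
apply_moves(increments=[[0, 0, 0.0013, 0, 0, 0, 0.5], [0, 0, 0.001, 0, 0, 0, 0.5], [0, 0, 0.0008, 0, 0, 0, 0.5], [0, 0, 0, 0, 0, 0, 0.5]])

```text
time: 16.5
ee_pos: [0.5107, 0.362, 0.043]
orientation: [[-0.5, 0.866, 0.0], [0.866, 0.5, -0.0], [-0.0, 0.0, -1.0]]
ft_force: [-0.7, -0.1, -1.5]
opening: 0.683
gripper_force: 38.2
```

Call:
apply_moves(increments=[[0, 0, 0.0005, 0, 0, 0, 0.5], [0, 0, 0.0004, 0, 0, 0, 0.5], [0, 0, 0, 0, 0, 0, 0.5]])

```text
time: 16.75
ee_pos: [0.5107, 0.362, 0.0427]
orientation: [[-0.5, 0.866, 0.0], [0.866, 0.5, 0.0], [-0.0, 0.0, -1.0]]
ft_force: [-2.1, -1.4, 5.2]
opening: 0.681
gripper_force: 38.8
```

Call:
apply_moves(increments=[[0, 0, 0, 0, 0, 0, 0.3], [0, 0, 0, 0, 0, 0, 0.27], [0, 0, 0, 0, 0, 0, 0.23], [0, 0, 0, 0, 0, 0, 0.19], [0, 0, 0, 0, 0, 0, 0.15], [0, 0, 0, 0, 0, 0, 0.12], [0, 0, 0, 0, 0, 0, 0.12], [0, 0, -0.01, 0, 0, 0, 0.12], [0, 0, -0.02, 0, 0, 0, 0.12], [0, 0, -0.03, 0, 0, 0, 0.12], [0, 0, -0.03, 0, 0, 0, 0.12], [0, 0, -0.02, 0, 0, 0, 0.12], [0, 0, 0, 0, 0, 0, 0.12], [0, 0, 0, 0, 0, 0, 0.12]])

```text
time: 17.92
ee_pos: [0.5114, 0.3625, 0.1541]
orientation: [[-0.5, 0.866, 0.003], [0.866, 0.5, 0.002], [0.0, 0.003, -1.0]]
ft_force: [-0.4, -0.9, -0.8]
opening: 0.879
gripper_force: 0.0
```

```bash
python3 - <<'E'
from h import *
p,W,h=look('wrist')
for n in('scene','side'):
    p,W,h=look(n)
    near=np.hypot(W[...,0]-.509,W[...,1]-.362)<.05
    q=W[near&(W[...,2]>.045)&(W[...,2]<.056)]
    print(n,'apple',circ(q[:,:2],.03).round(4),'top',np.percentile(W[near][:,2],99).round(4))
plan(.5858,-.2370,.12,10,17)
E
```

```text
scene apple [0.5101 0.3612] top 0.5353
side apple [0.5065 0.3645] top 0.5453
t 18.07 pos [0.5102 0.3616 0.1513] az 30.01 op 0.877 g 0.0 F [ 0.   0.5 -0.3]
 n=17 row: [-0.0347  -0.00826  0.00184  0.       0.       0.02054] mm/row 35.7 deg/row -1.18
```

Call:
apply_moves(increments=[[-0.0347, -0.0083, 0.002, 0, 0, 0.0205, 0.1], [-0.0347, -0.0083, 0.002, 0, 0, 0.0205, 0.1], [-0.0347, -0.0083, 0.002, 0, 0, 0.0205, 0.1], [-0.0347, -0.0083, 0.002, 0, 0, 0.0205, 0.1], [-0.0347, -0.0083, 0.002, 0, 0, 0.0205, 0.1], [-0.0347, -0.0083, 0.002, 0, 0, 0.0205, 0.1], [-0.0347, -0.0083, 0.002, 0, 0, 0.0205, 0.1], [-0.0347, -0.0083, 0.002, 0, 0, 0.0205, 0.1], [-0.0347, -0.0083, 0.002, 0, 0, 0.0205, 0.1], [-0.0347, -0.0083, 0.002, 0, 0, 0.0205, 0.1], [-0.0347, -0.0083, 0.002, 0, 0, 0.0205, 0.1], [-0.0347, -0.0083, 0.002, 0, 0, 0.0205, 0.1], [-0.0347, -0.0083, 0.002, 0, 0, 0.0205, 0.1], [-0.0347, -0.0083, 0.002, 0, 0, 0.0205, 0.1], [-0.0347, -0.0083, 0.002, 0, 0, 0.0205, 0.1], [-0.0347, -0.0083, 0.002, 0, 0, 0.0205, 0.1], [-0.0347, -0.0083, 0.002, 0, 0, 0.0205, 0.1], [0, 0, 0, 0, 0, 0, 0.1], [0, 0, 0, 0, 0, 0, 0.1], [0, 0, 0, 0, 0, 0, 0.1]])

```text
time: 19.73
ee_pos: [0.5852, -0.2365, 0.1171]
orientation: [[-0.174, 0.985, -0.002], [0.985, 0.174, 0.001], [0.001, -0.002, -1.0]]
ft_force: [-0.1, -0.2, -0.1]
opening: 0.9
gripper_force: 0.0
```

```bash
python3 - <<'E'
from h import *
plan(.5858,-.2370,.031,10,8)
E
```

```text
t 19.73 pos [ 0.5852 -0.2365  0.1171] az 10.02 op 0.9 g 0.0 F [-0.1 -0.2 -0.1]
 n=8 row: [-7.000e-05  6.000e-05  1.076e-02  0.000e+00  0.000e+00  3.000e-05] mm/row 10.8 deg/row -0.0
```

Call:
apply_moves(increments=[[0, 0, 0.0108, 0, 0, 0, 0.1], [0, 0, 0.0108, 0, 0, 0, 0.1], [0, 0, 0.0108, 0, 0, 0, 0.1], [0, 0, 0.0108, 0, 0, 0, 0.1], [0, 0, 0.0108, 0, 0, 0, 0.1], [0, 0, 0.0108, 0, 0, 0, 0.1], [0, 0, 0.0108, 0, 0, 0, 0.1], [0, 0, 0.0108, 0, 0, 0, 0.1], [0, 0, 0, 0, 0, 0, 0.1], [0, 0, 0, 0, 0, 0, 0.5], [0, 0, 0, 0, 0, 0, 0.5], [0, 0, 0, 0, 0, 0, 0.5], [0, 0, 0, 0, 0, 0, 0.5], [0, 0, 0, 0, 0, 0, 0.5]], force=40)

```text
time: 20.9
ee_pos: [0.5861, -0.2369, 0.0321]
orientation: [[-0.174, 0.985, 0.001], [0.985, 0.174, -0.0], [-0.0, 0.0, -1.0]]
ft_force: [0.0, 0.8, -1.1]
opening: 0.687
gripper_force: 43.1
```

Call:
apply_moves(increments=[[0, 0, -0.01, 0, 0, 0, 0.5], [0, 0, -0.02, 0, 0, 0, 0.5], [0, 0, -0.03, 0, 0, 0, 0.5], [0, 0, -0.03, 0, 0, 0, 0.5], [0, 0, 0, 0, 0, 0, 0.5], [0, 0, 0, 0, 0, 0, 0.5]])

```text
time: 21.4
ee_pos: [0.5872, -0.2373, 0.1245]
orientation: [[-0.174, 0.985, 0.004], [0.985, 0.174, -0.002], [-0.003, 0.004, -1.0]]
ft_force: [0.2, 0.5, -2.3]
opening: 0.685
gripper_force: 43.4
```

```bash
python3 - <<'E'
from h import *
plan(.5262,.135,.11,20,14)
E
```

```text
t 21.4 pos [ 0.5872 -0.2373  0.1245] az 10.04 op 0.685 g 43.4 F [ 0.2  0.5 -2.3]
 n=14 row: [ 0.02687  0.00252  0.00104  0.       0.      -0.01241] mm/row 27.0 deg/row 0.71
```

Call:
apply_moves(increments=[[0.0268, 0.0026, 0.001, 0, 0, -0.0124, 0.5], [0.0268, 0.0026, 0.001, 0, 0, -0.0124, 0.5], [0.0268, 0.0026, 0.001, 0, 0, -0.0124, 0.5], [0.0268, 0.0026, 0.001, 0, 0, -0.0124, 0.5], [0.0268, 0.0026, 0.001, 0, 0, -0.0124, 0.5], [0.0268, 0.0026, 0.001, 0, 0, -0.0124, 0.5], [0.0268, 0.0026, 0.001, 0, 0, -0.0124, 0.5], [0.0268, 0.0026, 0.001, 0, 0, -0.0124, 0.5], [0.0268, 0.0026, 0.001, 0, 0, -0.0124, 0.5], [0.0268, 0.0026, 0.001, 0, 0, -0.0124, 0.5], [0.0268, 0.0026, 0.001, 0, 0, -0.0124, 0.5], [0.0268, 0.0026, 0.001, 0, 0, -0.0124, 0.5], [0.0268, 0.0026, 0.001, 0, 0, -0.0124, 0.5], [0.0268, 0.0026, 0.001, 0, 0, -0.0124, 0.5], [0, 0, 0, 0, 0, 0, 0.5], [0, 0, 0, 0, 0, 0, 0.5], [0, 0, 0, 0, 0, 0, 0.5]])

```text
time: 22.82
ee_pos: [0.5258, 0.1347, 0.1071]
orientation: [[-0.342, 0.94, -0.001], [0.94, 0.342, -0.001], [-0.0, -0.001, -1.0]]
ft_force: [-0.2, 0.5, -1.6]
opening: 0.683
gripper_force: 43.4
```

```bash
python3 - <<'E'
from h import *
plan(.5262,.135,.045,20,7)
for n in('scene','side'):
    p,W,h=look(n)
    near=np.hypot(W[...,0]-.526,W[...,1]-.135)
    q=W[(near<.04)&(W[...,2]>.098)&(W[...,2]<.125)]
    print(n,'cup',len(q),circ(q[:,:2],.03).round(4) if len(q)>20 else '')
    w=(near<.075)&(W[...,2]<.03)&(W[...,2]>.006)&(h[...,1]<60)&(h[...,2]>70); print('saucer',disc(n,w,.017))
E
```

```text
t 22.82 pos [0.5258 0.1347 0.1071] az 20.02 op 0.683 g 43.4 F [-0.2  0.5 -1.6]
 n=7 row: [2.00e-05 7.00e-05 8.87e-03 0.00e+00 0.00e+00 4.00e-05] mm/row 8.9 deg/row -0.0
scene cup 457 [0.5287 0.1315]
saucer [0.5295 0.132  0.0609]
side cup 174 [0.5194 0.1352]
saucer [0.5238 0.134  0.0607]
```

Call:
apply_moves(increments=[[0, 0.0002, 0.0089, 0, 0, 0, 0.5], [0, 0.0002, 0.0089, 0, 0, 0, 0.5], [0, 0.0002, 0.0089, 0, 0, 0, 0.5], [0, 0.0002, 0.0089, 0, 0, 0, 0.5], [0, 0.0002, 0.0089, 0, 0, 0, 0.5], [0, 0, 0.0089, 0, 0, 0, 0.5], [0, 0, 0.0089, 0, 0, 0, 0.5], [0, 0, 0.003, 0, 0, 0, 0.5], [0, 0, 0.002, 0, 0, 0, 0.5], [0, 0, 0, 0, 0, 0, 0.5], [0, 0, 0, 0, 0, 0, 0.5]])

```text
time: 23.83
ee_pos: [0.5274, 0.1353, 0.0406]
orientation: [[-0.342, 0.94, 0.0], [0.94, 0.342, -0.0], [-0.0, 0.0, -1.0]]
ft_force: [-0.2, 0.6, -2.3]
opening: 0.684
gripper_force: 43.4
```

Call:
apply_moves(increments=[[0, 0, 0.001, 0, 0, 0, 0.5], [0, 0, 0.001, 0, 0, 0, 0.5], [0, 0, 0.0005, 0, 0, 0, 0.5], [0, 0, 0, 0, 0, 0, 0.5]])

```text
time: 24.17
ee_pos: [0.5273, 0.1353, 0.038]
orientation: [[-0.342, 0.94, 0.0], [0.94, 0.342, 0.0], [-0.0, 0.0, -1.0]]
ft_force: [-0.3, 0.3, -0.7]
opening: 0.685
gripper_force: 43.5
```

Call:
apply_moves(increments=[[0, 0, 0.0005, 0, 0, 0, 0.5], [0, 0, 0.0004, 0, 0, 0, 0.5], [0, 0, 0, 0, 0, 0, 0.5]])

```text
time: 24.42
ee_pos: [0.5273, 0.1353, 0.0379]
orientation: [[-0.342, 0.94, 0.001], [0.94, 0.342, 0.0], [-0.0, 0.001, -1.0]]
ft_force: [-2.4, -1.2, 9.1]
opening: 0.684
gripper_force: 44.4
```

Contact at 9 N. I release and rise, then plan for the pot.

Call:
apply_moves(increments=[[0, 0, -0.0003, 0, 0, 0, 0.3], [0, 0, 0, 0, 0, 0, 0.27], [0, 0, 0, 0, 0, 0, 0.23], [0, 0, 0, 0, 0, 0, 0.19], [0, 0, 0, 0, 0, 0, 0.15], [0, 0, 0, 0, 0, 0, 0.12], [0, 0, 0, 0, 0, 0, 0.12], [0, 0, -0.01, 0, 0, 0, 0.12], [0, 0, -0.02, 0, 0, 0, 0.12], [0, 0, -0.03, 0, 0, 0, 0.12], [0, 0, -0.03, 0, 0, 0, 0.12], [0, 0, -0.02, 0, 0, 0, 0.12], [0, 0, 0, 0, 0, 0, 0.12], [0, 0, 0, 0, 0, 0, 0.12]])

```text
time: 25.58
ee_pos: [0.528, 0.1355, 0.149]
orientation: [[-0.342, 0.94, 0.003], [0.94, 0.342, 0.001], [-0.0, 0.003, -1.0]]
ft_force: [0.3, -0.5, 0.0]
opening: 0.881
gripper_force: 0.0
```

```bash
python3 - <<'E'
from h import *
for n in('scene','side'):
    p,W,h=look(n)
    near=np.hypot(W[...,0]-.526,W[...,1]-.135)
    q=W[(near<.04)&(W[...,2]>.03)&(W[...,2]<.058)]
    print(n,'cup',len(q),circ(q[:,:2],.03).round(4),'top',q[:,2].max().round(3))
    w=(near<.075)&(W[...,2]<.022)&(W[...,2]>.006)&(h[...,1]<60)&(h[...,2]>70); print('saucer',disc(n,w,.017))
plan(.4333,-.340,.14,-10,17)
E
```

```text
scene cup 437 [0.5293 0.1315] top 0.058
saucer [0.5297 0.1319 0.0608]
side cup 258 [0.5235 0.1348] top 0.058
saucer [0.5234 0.1338 0.0607]
t 25.68 pos [0.5267 0.1352 0.1469] az 19.99 op 0.879 g 0.0 F [-0.9  0.7 -1.2]
 n=17 row: [-0.02755 -0.00842  0.0004   0.       0.       0.03079] mm/row 28.8 deg/row -1.76
```

Call:
apply_moves(increments=[[-0.0275, -0.0084, 0.0004, 0, 0, 0.0308, 0.15], [-0.0275, -0.0084, 0.0004, 0, 0, 0.0308, 0.15], [-0.0275, -0.0084, 0.0004, 0, 0, 0.0308, 0.15], [-0.0275, -0.0084, 0.0004, 0, 0, 0.0308, 0.15], [-0.0275, -0.0084, 0.0004, 0, 0, 0.0308, 0.15], [-0.0275, -0.0084, 0.0004, 0, 0, 0.0308, 0.15], [-0.0275, -0.0084, 0.0004, 0, 0, 0.0308, 0.15], [-0.0275, -0.0084, 0.0004, 0, 0, 0.0308, 0.15], [-0.0275, -0.0084, 0.0004, 0, 0, 0.0308, 0.15], [-0.0275, -0.0084, 0.0004, 0, 0, 0.0308, 0.15], [-0.0275, -0.0084, 0.0004, 0, 0, 0.0308, 0.15], [-0.0275, -0.0084, 0.0004, 0, 0, 0.0308, 0.15], [-0.0275, -0.0084, 0.0004, 0, 0, 0.0308, 0.15], [-0.0275, -0.0084, 0.0004, 0, 0, 0.0308, 0.15], [-0.0275, -0.0084, 0.0004, 0, 0, 0.0308, 0.15], [-0.0275, -0.0084, 0.0004, 0, 0, 0.0308, 0.15], [-0.0275, -0.0084, 0.0004, 0, 0, 0.0308, 0.15], [0, 0, 0, 0, 0, 0, 0.15], [0, 0, 0, 0, 0, 0, 0.15], [0, 0, 0, 0, 0, 0, 0.15]])

```text
time: 27.35
ee_pos: [0.4335, -0.3384, 0.1395]
orientation: [[0.174, 0.985, -0.002], [0.985, -0.174, 0.001], [0.001, -0.002, -1.0]]
ft_force: [-1.0, -0.1, -0.4]
opening: 0.849
gripper_force: 0.0
```

```bash
python3 - <<'E'
from h import *
plan(.4333,-.340,.0205,-10,10)
E
```

```text
t 27.35 pos [ 0.4335 -0.3384  0.1395] az -10.02 op 0.849 g 0.0 F [-1.  -0.1 -0.4]
 n=10 row: [-1.60e-04  1.00e-05  1.19e-02  0.00e+00  0.00e+00 -4.00e-05] mm/row 11.9 deg/row 0.0
```

Call:
apply_moves(increments=[[-0.00015, 0, 0.0119, 0, 0, 0, 0.15], [-0.00015, 0, 0.0119, 0, 0, 0, 0.15], [-0.00015, 0, 0.0119, 0, 0, 0, 0.15], [-0.00015, 0, 0.0119, 0, 0, 0, 0.15], [-0.00015, 0, 0.0119, 0, 0, 0, 0.15], [-0.00015, 0, 0.0119, 0, 0, 0, 0.15], [-0.00015, 0, 0.0119, 0, 0, 0, 0.15], [-0.00015, 0, 0.0119, 0, 0, 0, 0.15], [0, 0, 0.0119, 0, 0, 0, 0.15], [0, 0, 0.0119, 0, 0, 0, 0.15], [0, 0, 0, 0, 0, 0, 0.15], [0, 0, 0, 0, 0, 0, 0.6], [0, 0, 0, 0, 0, 0, 0.6], [0, 0, 0, 0, 0, 0, 0.6], [0, 0, 0, 0, 0, 0, 0.6], [0, 0, 0, 0, 0, 0, 0.6], [0, 0, 0, 0, 0, 0, 0.6]], force=45)

```text
time: 28.77
ee_pos: [0.4343, -0.3402, 0.0222]
orientation: [[0.174, 0.985, 0.001], [0.985, -0.174, -0.0], [-0.0, 0.001, -1.0]]
ft_force: [0.9, 2.8, 5.9]
opening: 0.578
gripper_force: 46.9
```

Call:
apply_moves(increments=[[0, 0, -0.01, 0, 0, 0, 0.6], [0, 0, -0.02, 0, 0, 0, 0.6], [0, 0, -0.03, 0, 0, 0, 0.6], [0, 0, -0.03, 0, 0, 0, 0.6], [0, 0, -0.03, 0, 0, 0, 0.6], [0, 0, 0, 0, 0, 0, 0.6], [0, 0, 0, 0, 0, 0, 0.6]])

```text
time: 29.35
ee_pos: [0.4345, -0.3409, 0.1436]
orientation: [[0.174, 0.985, 0.003], [0.985, -0.174, -0.003], [-0.002, 0.003, -1.0]]
ft_force: [-0.1, 0.4, -2.2]
opening: 0.573
gripper_force: 47.0
```

```bash
python3 - <<'E'
from h import *
plan(.5177,.2485,.145,4.3,20)
for n in('scene','side'):
    p,W,h=look(n)
    near=np.hypot(W[...,0]-.434,W[...,1]+.34)
    q=W[(near<.04)&(W[...,2]>.05)&(h[...,1]<60)&(h[...,2]>120)]
    print(n,len(q),np.percentile(q,[2,98],axis=0).round(4))
E
```

```text
t 29.35 pos [ 0.4345 -0.3409  0.1436] az -10.02 op 0.573 g 47.0 F [-0.1  0.4 -2.2]
 n=20 row: [ 2.973e-02  2.510e-03 -7.000e-05  0.000e+00  0.000e+00 -1.250e-02] mm/row 29.8 deg/row 0.72
scene 192 [[ 0.4298 -0.368   0.1269]
 [ 0.4615 -0.3079  0.2786]]
side 389 [[ 0.4054 -0.3649  0.1255]
 [ 0.4518 -0.3391  0.1881]]
```

Call:
apply_moves(increments=[[0.0297, 0.0025, 0, 0, 0, -0.0125, 0.6], [0.0297, 0.0025, 0, 0, 0, -0.0125, 0.6], [0.0297, 0.0025, 0, 0, 0, -0.0125, 0.6], [0.0297, 0.0025, 0, 0, 0, -0.0125, 0.6], [0.0297, 0.0025, 0, 0, 0, -0.0125, 0.6], [0.0297, 0.0025, 0, 0, 0, -0.0125, 0.6], [0.0297, 0.0025, 0, 0, 0, -0.0125, 0.6], [0.0297, 0.0025, 0, 0, 0, -0.0125, 0.6], [0.0297, 0.0025, 0, 0, 0, -0.0125, 0.6], [0.0297, 0.0025, 0, 0, 0, -0.0125, 0.6], [0.0297, 0.0025, 0, 0, 0, -0.0125, 0.6], [0.0297, 0.0025, 0, 0, 0, -0.0125, 0.6], [0.0297, 0.0025, 0, 0, 0, -0.0125, 0.6], [0.0297, 0.0025, 0, 0, 0, -0.0125, 0.6], [0.0297, 0.0025, 0, 0, 0, -0.0125, 0.6], [0.0297, 0.0025, 0, 0, 0, -0.0125, 0.6], [0.0297, 0.0025, 0, 0, 0, -0.0125, 0.6], [0.0297, 0.0025, 0, 0, 0, -0.0125, 0.6], [0.0297, 0.0025, 0, 0, 0, -0.0125, 0.6], [0.0297, 0.0025, 0, 0, 0, -0.0125, 0.6]])

```text
time: 31.12
ee_pos: [0.5157, 0.2496, 0.1397]
orientation: [[-0.076, 0.997, -0.003], [0.997, 0.076, -0.002], [-0.001, -0.003, -1.0]]
ft_force: [1.2, -0.5, -2.7]
opening: 0.573
gripper_force: 47.0
```

Call:
apply_moves(increments=[[0, 0, 0.01, 0, 0, 0, 0.6], [0, 0, 0.01, 0, 0, 0, 0.6], [0, 0, 0, 0, 0, 0, 0.6], [0, 0, 0, 0, 0, 0, 0.6]])

```text
time: 31.45
ee_pos: [0.5156, 0.2472, 0.1199]
orientation: [[-0.074, 0.997, -0.003], [0.997, 0.074, -0.002], [-0.002, -0.003, -1.0]]
ft_force: [-0.8, 0.5, -1.5]
opening: 0.578
gripper_force: 47.1
```

```bash
python3 - <<'E'
from h import *
plan(.5177,.2485,.029,4.3,9)
p,W,h=look('scene');cv2.imwrite('pics/s1.png',cv2.resize(p[120:330,340:580],None,fx=3,fy=2.8)[:,:,::-1])
E
```

```text
t 31.45 pos [0.5156 0.2472 0.1199] az 4.26 op 0.578 g 47.1 F [-0.8  0.5 -1.5]
 n=9 row: [ 1.300e-04  2.400e-04  1.009e-02  0.000e+00  0.000e+00 -7.000e-05] mm/row 10.1 deg/row 0.0
```

View pics/s1.png

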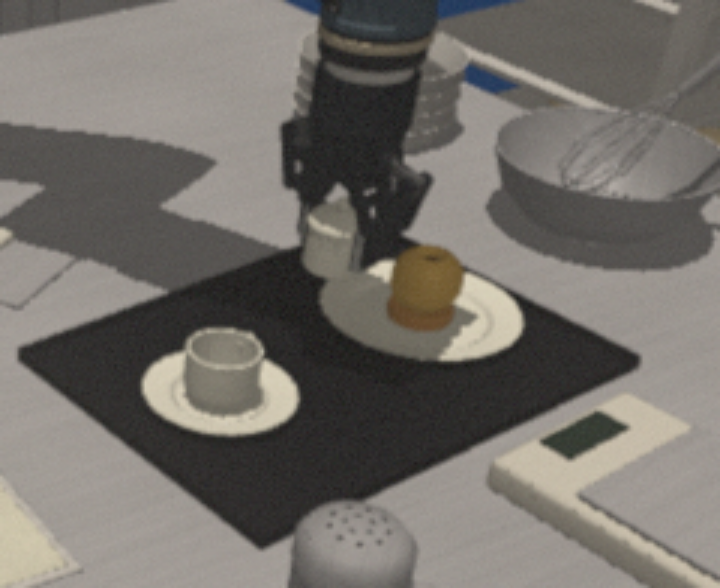

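Apple on biscuit (425,285) and cup on saucer (225,370) look right. The held pot at (333,240) may be tilted, so I check it from the side.

```bash
python3 - <<'E'
from h import *
p,W,h=look('side');p2,_,_=look('wrist')
c=cv2.resize(p[100:230,225:375],(500,433),interpolation=cv2.INTER_CUBIC);c2=cv2.resize(p2[200:480,170:470],(300,280))
o=np.zeros((433,800,3),np.uint8);o[:,:500]=c;o[:280,500:]=c2;cv2.imwrite('pics/s2.png',o[:,:,::-1])
E
```

```text
(no output)
```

View pics/s2.png

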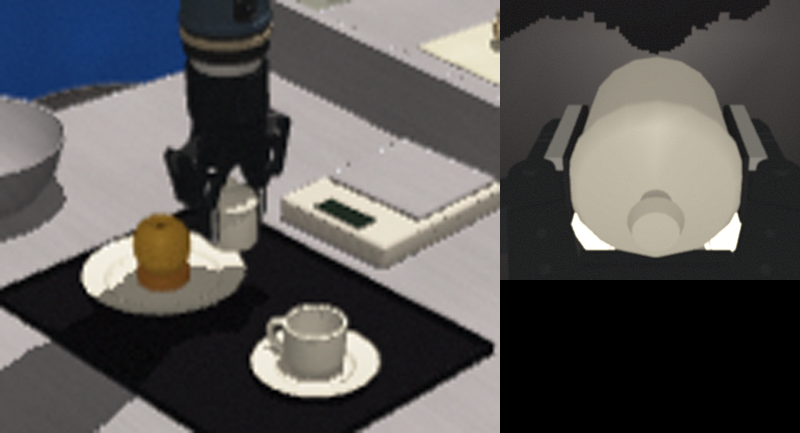

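```bash
python3 - <<'E'
from h import *
s=ctrl.state();p,W,h=look('wrist')
T=(W-s['ee_pos'])@s['orientation']
m=np.zeros((480,640),bool);m[200:470,190:450]=1
m&=(h[...,1]<60)&(h[...,2]>70)&(abs(T[...,1])<.024)&(abs(T[...,0])<.05)
q=T[m]
for z in np.arange(-.04,.03,.005):
    b=q[(q[:,2]>z)&(q[:,2]<z+.005)&(abs(q[:,1])<.004)]
    if len(b)>5: print(round(z,3),len(b),'x',np.percentile(b[:,0],[2,50,98]).round(4))
E
```

```text
-0.04 284 x [0.0012 0.0035 0.0091]
-0.035 2214 x [-0.0208  0.0129  0.0224]
-0.03 498 x [0.0216 0.0239 0.0254]
-0.025 97 x [0.0233 0.0242 0.0252]
-0.02 193 x [0.0231 0.0238 0.0245]
-0.015 159 x [0.023  0.0238 0.0243]
-0.01 151 x [0.0229 0.0238 0.0243]
-0.005 134 x [0.0232 0.0237 0.0244]
-0.0 119 x [0.0231 0.0237 0.0243]
0.005 117 x [0.0231 0.0237 0.0243]
0.01 95 x [0.0233 0.0237 0.0242]
```

The depth profile is vertical (x constant at 23.7 mm over 40 mm), so the pot is upright. I lower it.

Call:
apply_moves(increments=[[0.0002, 0.0002, 0.0101, 0, 0, 0, 0.6], [0.0002, 0.0002, 0.0101, 0, 0, 0, 0.6], [0.0002, 0.0002, 0.0101, 0, 0, 0, 0.6], [0.0002, 0.0002, 0.0101, 0, 0, 0, 0.6], [0.0002, 0.0002, 0.0101, 0, 0, 0, 0.6], [0.0002, 0.0002, 0.0101, 0, 0, 0, 0.6], [0.0002, 0.0002, 0.0101, 0, 0, 0, 0.6], [0.0002, 0.0002, 0.0101, 0, 0, 0, 0.6], [0, 0, 0.0101, 0, 0, 0, 0.6], [0, 0, 0.002, 0, 0, 0, 0.6], [0, 0, 0, 0, 0, 0, 0.6], [0, 0, 0, 0, 0, 0, 0.6]])

```text
time: 32.65
ee_pos: [0.5184, 0.2504, 0.0286]
orientation: [[-0.075, 0.997, -0.0], [0.997, 0.075, -0.0], [-0.0, -0.0, -1.0]]
ft_force: [0.9, 0.2, -1.3]
opening: 0.572
gripper_force: 47.1
```

Call:
apply_moves(increments=[[-0.0005, 0, 0.002, 0, 0, 0, 0.6], [-0.0005, 0, 0.0015, 0, 0, 0, 0.6], [0, 0, 0.001, 0, 0, 0, 0.6], [0, 0, 0, 0, 0, 0, 0.6], [0, 0, 0, 0, 0, 0, 0.6]])

```text
time: 33.07
ee_pos: [0.5184, 0.2493, 0.0242]
orientation: [[-0.075, 0.997, 0.0], [0.997, 0.075, -0.0], [-0.0, 0.0, -1.0]]
ft_force: [0.3, -0.3, -1.6]
opening: 0.574
gripper_force: 47.1
```

Call:
apply_moves(increments=[[0, 0, 0.0007, 0, 0, 0, 0.6], [0, 0, 0.0006, 0, 0, 0, 0.6], [0, 0, 0, 0, 0, 0, 0.6]])

```text
time: 33.32
ee_pos: [0.5185, 0.2494, 0.0232]
orientation: [[-0.075, 0.997, 0.0], [0.997, 0.075, 0.0], [0.0, 0.0, -1.0]]
ft_force: [-0.6, -1.1, 3.0]
opening: 0.575
gripper_force: 47.5
```

Call:
apply_moves(increments=[[0, 0, 0, 0, 0, 0, 0.42], [0, 0, 0, 0, 0, 0, 0.38], [0, 0, 0, 0, 0, 0, 0.34], [0, 0, 0, 0, 0, 0, 0.3], [0, 0, 0, 0, 0, 0, 0.26], [0, 0, 0, 0, 0, 0, 0.26], [0, 0, 0, 0, 0, 0, 0.26], [0, 0, -0.01, 0, 0, 0, 0.26], [0, 0, -0.02, 0, 0, 0, 0.26], [0, 0, -0.03, 0, 0, 0, 0.26], [0, 0, -0.03, 0, 0, 0, 0.26], [0, 0, -0.03, 0, 0, 0, 0.26], [0, 0, 0, 0, 0, 0, 0.26], [0, 0, 0, 0, 0, 0, 0.26]])

```text
time: 34.48
ee_pos: [0.5194, 0.2499, 0.1453]
orientation: [[-0.075, 0.997, 0.004], [0.997, 0.075, 0.002], [0.002, 0.004, -1.0]]
ft_force: [-0.3, -0.3, -0.7]
opening: 0.742
gripper_force: 0.0
```

```bash
python3 - <<'E'
from h import *
for n in('scene','side'):
    p,W,h=look(n)
    q=W[(np.hypot(W[...,0]-.518,W[...,1]-.2485)<.038)&(W[...,2]>.015)&(W[...,2]<.045)]
    print(n,'pot',len(q),circ(q[:,:2],.025).round(4))
z=np.load('wsheet.npz')
s=ctrl.state();print('J',s['joint_pos'].round(1))
plan(.43,-.2345,.16,-45,20)
# handle from scene again
p,W,h=look('scene');j=W-[.4314,-.2353,0]
r=np.hypot(j[...,0],j[...,1]);m=(r>.031)&(r<.055)&(j[...,2]>.012)&(j[...,2]<.075)
a=np.degrees(np.arctan2(j[...,1],j[...,0]))[m];print(np.histogram(a,np.arange(-180,181,15)))
E
```

```text
scene pot 208 [0.5189 0.2481]
side pot 114 [0.5152 0.2502]
J [ 25.7  21.3  -4.7  64.   -0.  111.4]
t 34.58 pos [0.518  0.2492 0.1426] az 4.32 op 0.744 g 0.0 F [ 0.1  1.2 -0.3]
 n=20 row: [-0.02506  0.00388 -0.00087  0.       0.       0.04304] mm/row 25.4 deg/row -2.47
(array([ 0,  0,  2,  3,  5,  0,  0,  0,  0,  0,  0,  0,  0,  0,  3, 52,  0,
        0,  0,  0,  0,  0,  0,  0]), array([-180, -165, -150, -135, -120, -105,  -90,  -75,  -60,  -45,  -30,
        -15,    0,   15,   30,   45,   60,   75,   90,  105,  120,  135,
        150,  165,  180]))
```

Call:
apply_moves(increments=[[-0.025, 0.0039, -0.001, 0, 0, 0.043, 0.15], [-0.025, 0.0039, -0.001, 0, 0, 0.043, 0.15], [-0.025, 0.0039, -0.001, 0, 0, 0.043, 0.15], [-0.025, 0.0039, -0.001, 0, 0, 0.043, 0.15], [-0.025, 0.0039, -0.001, 0, 0, 0.043, 0.15], [-0.025, 0.0039, -0.001, 0, 0, 0.043, 0.15], [-0.025, 0.0039, -0.001, 0, 0, 0.043, 0.15], [-0.025, 0.0039, -0.001, 0, 0, 0.043, 0.15], [-0.025, 0.0039, -0.001, 0, 0, 0.043, 0.15], [-0.025, 0.0039, -0.001, 0, 0, 0.043, 0.15], [-0.025, 0.0039, -0.001, 0, 0, 0.043, 0.15], [-0.025, 0.0039, -0.001, 0, 0, 0.043, 0.15], [-0.025, 0.0039, -0.001, 0, 0, 0.043, 0.15], [-0.025, 0.0039, -0.001, 0, 0, 0.043, 0.15], [-0.025, 0.0039, -0.001, 0, 0, 0.043, 0.15], [-0.025, 0.0039, -0.001, 0, 0, 0.043, 0.15], [-0.025, 0.0039, -0.001, 0, 0, 0.043, 0.15], [-0.025, 0.0039, -0.001, 0, 0, 0.043, 0.15], [-0.025, 0.0039, -0.001, 0, 0, 0.043, 0.15], [-0.025, 0.0039, -0.001, 0, 0, 0.043, 0.15]])

```text
time: 36.3
ee_pos: [0.4299, -0.2342, 0.1616]
orientation: [[0.708, 0.706, -0.002], [0.706, -0.708, 0.001], [-0.001, -0.002, -1.0]]
ft_force: [0.4, -0.2, -0.5]
opening: 0.851
gripper_force: 0.0
```

Call:
apply_moves(increments=[[0, 0, 0.01, 0, 0, 0, 0.15], [0, 0, 0.01, 0, 0, 0, 0.15], [0, 0, 0, 0, 0, 0, 0.15], [0, 0, 0, 0, 0, 0, 0.15]])

```text
time: 36.63
ee_pos: [0.4303, -0.2331, 0.1417]
orientation: [[0.707, 0.707, -0.003], [0.707, -0.707, 0.001], [-0.001, -0.003, -1.0]]
ft_force: [-0.6, 0.4, 0.0]
opening: 0.856
gripper_force: 0.0
```

```bash
python3 - <<'E'
from h import *
plan(.430,-.2345,.040,-45,9)
E
```

```text
t 36.63 pos [ 0.4303 -0.2331  0.1417] az -44.97 op 0.856 g 0.0 F [-0.6  0.4  0. ]
 n=9 row: [-1.40e-04  8.00e-05  1.13e-02  0.00e+00  0.00e+00  6.00e-05] mm/row 11.3 deg/row -0.0
```

Call:
apply_moves(increments=[[-0.0001, 0.0001, 0.0113, 0, 0, 0, 0.15], [-0.0001, 0.0001, 0.0113, 0, 0, 0, 0.15], [-0.0001, 0.0001, 0.0113, 0, 0, 0, 0.15], [-0.0001, 0.0001, 0.0113, 0, 0, 0, 0.15], [-0.0001, 0.0001, 0.0113, 0, 0, 0, 0.15], [-0.0001, 0.0001, 0.0113, 0, 0, 0, 0.15], [-0.0001, 0.0001, 0.0113, 0, 0, 0, 0.15], [-0.0001, 0.0001, 0.0113, 0, 0, 0, 0.15], [-0.0001, 0.0001, 0.0113, 0, 0, 0, 0.15], [0, 0, 0, 0, 0, 0, 0.15], [0, 0, 0, 0, 0, 0, 0.6], [0, 0, 0, 0, 0, 0, 0.6], [0, 0, 0, 0, 0, 0, 0.6], [0, 0, 0, 0, 0, 0, 0.6], [0, 0, 0, 0, 0, 0, 0.6], [0, 0, 0, 0, 0, 0, 0.6]], force=45)

```text
time: 37.97
ee_pos: [0.4318, -0.2349, 0.042]
orientation: [[0.707, 0.708, 0.001], [0.708, -0.707, -0.001], [0.001, 0.001, -1.0]]
ft_force: [-0.4, 1.9, 6.6]
opening: 0.565
gripper_force: 47.2
```

Call:
apply_moves(increments=[[0, 0, -0.01, 0, 0, 0, 0.6], [0, 0, -0.02, 0, 0, 0, 0.6], [0, 0, -0.03, 0, 0, 0, 0.6], [0, 0, -0.03, 0, 0, 0, 0.6], [0, 0, -0.03, 0, 0, 0, 0.6], [0, 0, 0, 0, 0, 0, 0.6], [0, 0, 0, 0, 0, 0, 0.6]])

```text
time: 38.55
ee_pos: [0.4322, -0.2353, 0.1627]
orientation: [[0.707, 0.708, 0.003], [0.708, -0.707, -0.002], [0.001, 0.004, -1.0]]
ft_force: [0.2, 0.2, -2.3]
opening: 0.568
gripper_force: 47.0
```

```bash
python3 - <<'E'
from h import *
plan(.580,.2537,.155,-55,18)
E
```

```text
t 38.55 pos [ 0.4322 -0.2353  0.1627] az -44.96 op 0.568 g 47.0 F [ 0.2  0.2 -2.3]
 n=18 row: [ 0.02386 -0.01543  0.00043  0.       0.       0.00973] mm/row 28.4 deg/row -0.56
```

Call:
apply_moves(increments=[[0.0239, -0.0154, 0.0005, 0, 0, 0.0097, 0.6], [0.0239, -0.0154, 0.0005, 0, 0, 0.0097, 0.6], [0.0239, -0.0154, 0.0005, 0, 0, 0.0097, 0.6], [0.0239, -0.0154, 0.0005, 0, 0, 0.0097, 0.6], [0.0239, -0.0154, 0.0005, 0, 0, 0.0097, 0.6], [0.0239, -0.0154, 0.0005, 0, 0, 0.0097, 0.6], [0.0239, -0.0154, 0.0005, 0, 0, 0.0097, 0.6], [0.0239, -0.0154, 0.0005, 0, 0, 0.0097, 0.6], [0.0239, -0.0154, 0.0005, 0, 0, 0.0097, 0.6], [0.0239, -0.0154, 0.0005, 0, 0, 0.0097, 0.6], [0.0239, -0.0154, 0.0005, 0, 0, 0.0097, 0.6], [0.0239, -0.0154, 0.0005, 0, 0, 0.0097, 0.6], [0.0239, -0.0154, 0.0005, 0, 0, 0.0097, 0.6], [0.0239, -0.0154, 0.0005, 0, 0, 0.0097, 0.6], [0.0239, -0.0154, 0.0005, 0, 0, 0.0097, 0.6], [0.0239, -0.0154, 0.0005, 0, 0, 0.0097, 0.6], [0.0239, -0.0154, 0.0005, 0, 0, 0.0097, 0.6], [0.0239, -0.0154, 0.0005, 0, 0, 0.0097, 0.6], [0, 0, 0, 0, 0, 0, 0.6], [0, 0, 0, 0, 0, 0, 0.6]])

```text
time: 40.22
ee_pos: [0.579, 0.2552, 0.1497]
orientation: [[0.818, 0.576, -0.003], [0.576, -0.818, -0.001], [-0.003, -0.0, -1.0]]
ft_force: [-0.6, -0.6, -1.7]
opening: 0.562
gripper_force: 47.0
```

Call:
apply_moves(increments=[[0, 0, 0, 0, 0, 0, 0.6], [0, 0, 0, 0, 0, 0, 0.6]])

```text
time: 40.38
ee_pos: [0.579, 0.2533, 0.1512]
orientation: [[0.819, 0.574, -0.002], [0.574, -0.819, -0.001], [-0.002, -0.0, -1.0]]
ft_force: [0.5, -0.8, -1.3]
opening: 0.565
gripper_force: 47.0
```

```bash
python3 - <<'E'
from h import *
plan(.580,.2537,.052,-55,10)
s=ctrl.state();print(s['joint_pos'].round(1));p,W,h=look('wrist')
T=(W-s['ee_pos'])@s['orientation']
q=T[(abs(T[...,1])<.004)&(abs(T[...,0])<.06)&(T[...,2]>-.05)&(T[...,2]<.06)]
for z in np.arange(-.04,.05,.01):
    b=q[(q[:,2]>z)&(q[:,2]<z+.01)]
    if len(b)>5: print(round(z,3),len(b),'x',np.percentile(b[:,0],[2,50,98]).round(4))
cv2.imwrite('pics/w3.png',p[:,:,::-1])
E
```

```text
t 40.38 pos [0.579  0.2533 0.1512] az -54.99 op 0.565 g 47.0 F [ 0.5 -0.8 -1.3]
 n=10 row: [1.10e-04 2.00e-05 9.92e-03 0.00e+00 0.00e+00 1.00e-05] mm/row 9.9 deg/row -0.0
[ 23.6  26.4   5.   68.6  -0.  168.6]
-0.03 1159 x [-0.0282 -0.0228  0.023 ]
-0.02 1620 x [-0.0243  0.0244  0.0396]
-0.01 746 x [-0.0247 -0.0231  0.0443]
0.0 503 x [-0.0248 -0.0236  0.0448]
0.01 462 x [-0.0246 -0.0235  0.0383]
0.02 337 x [-0.0246 -0.0237  0.03  ]
0.03 581 x [-0.0244 -0.0193  0.0233]
```

View pics/w3.png

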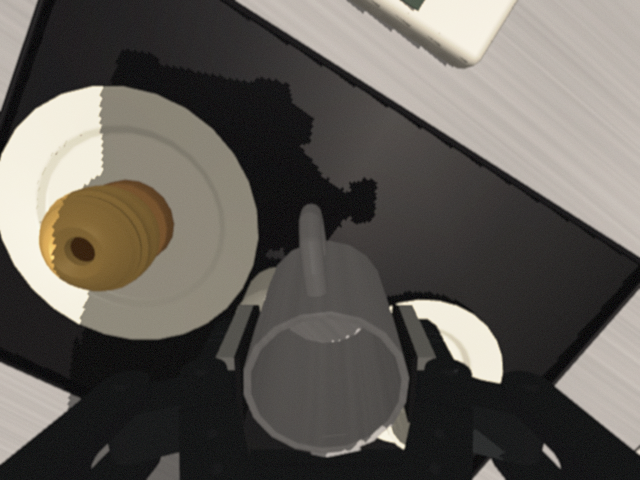

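The jug at (325,380) is held upright with its handle away from the pot. The space below it is free, so I lower it.

Call:
apply_moves(increments=[[0.0001, 0, 0.0099, 0, 0, 0, 0.6], [0.0001, 0, 0.0099, 0, 0, 0, 0.6], [0.0001, 0, 0.0099, 0, 0, 0, 0.6], [0.0001, 0, 0.0099, 0, 0, 0, 0.6], [0.0001, 0, 0.0099, 0, 0, 0, 0.6], [0.0001, 0, 0.0099, 0, 0, 0, 0.6], [0.0001, 0, 0.0099, 0, 0, 0, 0.6], [0, 0, 0.0099, 0, 0, 0, 0.6], [0, 0, 0.0099, 0, 0, 0, 0.6], [0, 0, 0.0099, 0, 0, 0, 0.6], [0, 0, 0.003, 0, 0, 0, 0.6], [0, 0, 0.0015, 0, 0, 0, 0.6], [0, 0, 0, 0, 0, 0, 0.6], [0, 0, 0, 0, 0, 0, 0.6]])

```text
time: 41.6
ee_pos: [0.5806, 0.2548, 0.049]
orientation: [[0.819, 0.574, 0.001], [0.574, -0.819, 0.0], [0.001, 0.0, -1.0]]
ft_force: [0.4, 0.8, 0.1]
opening: 0.566
gripper_force: 47.0
```

Call:
apply_moves(increments=[[0, 0, 0.002, 0, 0, 0, 0.6], [0, 0, 0.0015, 0, 0, 0, 0.6], [0, 0, 0.001, 0, 0, 0, 0.6], [0, 0, 0, 0, 0, 0, 0.6], [0, 0, 0, 0, 0, 0, 0.6]])

```text
time: 42.02
ee_pos: [0.5803, 0.2547, 0.0441]
orientation: [[0.819, 0.574, -0.0], [0.574, -0.819, -0.0], [-0.0, 0.0, -1.0]]
ft_force: [1.1, 0.6, -1.3]
opening: 0.562
gripper_force: 47.0
```

Call:
apply_moves(increments=[[0, 0, 0.0008, 0, 0, 0, 0.6], [0, 0, 0.0006, 0, 0, 0, 0.6], [0, 0, 0, 0, 0, 0, 0.6]])

```text
time: 42.27
ee_pos: [0.5804, 0.2547, 0.0431]
orientation: [[0.819, 0.574, 0.0], [0.574, -0.819, 0.0], [0.0, 0.0, -1.0]]
ft_force: [-0.5, -1.0, 2.2]
opening: 0.561
gripper_force: 47.4
```

Call:
apply_moves(increments=[[0, 0, 0, 0, 0, 0, 0.43], [0, 0, 0, 0, 0, 0, 0.39], [0, 0, 0, 0, 0, 0, 0.35], [0, 0, 0, 0, 0, 0, 0.31], [0, 0, 0, 0, 0, 0, 0.28], [0, 0, 0, 0, 0, 0, 0.28], [0, 0, 0, 0, 0, 0, 0.28], [0, 0, -0.01, 0, 0, 0, 0.28], [0, 0, -0.02, 0, 0, 0, 0.28], [0, 0, -0.03, 0, 0, 0, 0.28], [0, 0, -0.03, 0, 0, 0, 0.28], [0, 0, -0.04, 0, 0, 0, 0.28], [0, 0, -0.04, 0, 0, 0, 0.28], [0, 0, -0.04, 0, 0, 0, 0.28], [0, 0, -0.04, 0, 0, 0, 0.28], [0, 0, 0, 0, 0, 0, 0.28], [0, 0, 0, 0, 0, 0, 0.28], [0, 0, 0, 0, 0, 0, 0.28]])

```text
time: 43.77
ee_pos: [0.5802, 0.2546, 0.293]
orientation: [[0.819, 0.574, 0.0], [0.574, -0.819, 0.0], [0.0, 0.0, -1.0]]
ft_force: [0.4, 0.2, -0.5]
opening: 0.719
gripper_force: 0.0
```

```bash
python3 - <<'E'
from h import *
P=[]
for n in('scene','side'):
    p,W,h=look(n);P.append(p)
    for k,c,r,a,b in [('apple',(.509,.362),.03,.045,.056),('cup',(.527,.1348),.03,.03,.055),('pot',(.517,.249),.025,.015,.045),('jug',(.58,.2545),.025,.03,.066),('cutter',(.512,-.179),.021,.01,.03),('dump',(.579,-.343),.036,.03,.04)]:
        q=W[(np.hypot(W[...,0]-c[0],W[...,1]-c[1])<r+.008)&(W[...,2]>a)&(W[...,2]<b)]
        print(n,k,len(q),circ(q[:,:2],r).round(4) if len(q)>20 else '')
    for k,c,R in [('plate',(.509,.362),.1),('saucer',(.526,.1345),.075)]:
        print(n,k,disc(n,(np.hypot(W[...,0]-c[0],W[...,1]-c[1])<R)&(W[...,2]<.022)&(W[...,2]>.008)&(h[...,1]<60)&(h[...,2]>60),.017))
a=cv2.resize(P[0][150:330,330:570],(400,300));b=cv2.resize(P[1][130:265,210:390],(400,300))
cv2.imwrite('pics/fin.png',np.hstack([a,b])[:,:,::-1]);print(ctrl.state()['time'])
E
```

```text
scene apple 92 [0.5103 0.3617]
scene cup 387 [0.529  0.1317]
scene pot 194 [0.5187 0.2478]
scene jug 430 [0.5811 0.2521]
scene cutter 242 [ 0.5142 -0.1804]
scene dump 185 [ 0.5801 -0.3443]
scene plate [0.5066 0.3623 0.0869]
scene saucer [0.5297 0.1319 0.0608]
side apple 43 [0.508 0.365]
side cup 224 [0.5238 0.1342]
side pot 117 [0.5154 0.2504]
side jug 180 [0.5763 0.2553]
side cutter 151 [ 0.5091 -0.1769]
side dump 113 [ 0.578  -0.3414]
side plate [0.5086 0.366  0.0856]
side saucer [0.5234 0.1337 0.0607]
43.8667
```

View pics/fin.png

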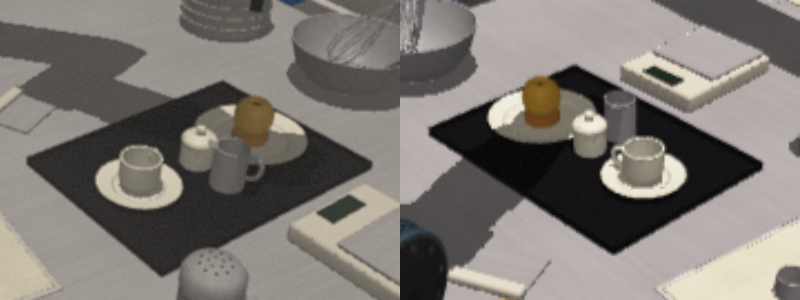

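Both views show apple on biscuit on plate, cup on saucer, pot midway and jug just behind it, all upright. The cutter and dumpling have not moved. I hand it in.

```bash
python3 -c "
from rig import ctrl
print(ctrl.hand_in())"
```

```text
the job is handed in; nothing more can be done
None
```

The tray is laid as asked and handed in at about 44 s: apple on shortbread on the plate, cup on the saucer, pot midway between the dishes, jug about 12 mm behind it. The dumpling and cutter did not move, and the dishes show no sign of having shifted.

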